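# Brush out the finishing pots and hang them up

## Task

Clean up after finishing: take the long brush from its wooden block and brush out every pot on the bench, palest first so no dark finish is carried over (white, then orange, then black; some may be missing), running the brush down to the bottom, up to about the rim, and down to the bottom again in each. Put the brush back upright in its block and let it go, then hang each pot by its bail across both prongs of a double hook on the rack, one pot to a hook, hanging straight and still. Leave the other tools on the bench where they are.

Things in the scene. Friction and masses are not known exactly. Their poses are not given: they have to be found in the camera images.
- white_pot: white open round pot, .2-.33 kg, sizes in mm: outer diameter 100, height 70, wall 4, floor 5 thick. Origin: underside centre. A stiff fixed bail, flat steel strap 14 wide, stands in the pot's y-z plane: uprights at y +/-48 (4 thick), level top bar along y between them, 6 thick, mid-height z 134; red grip 16 x 24 x 12 in its middle. Starts upright on the bench or is absent (2 or 3 are there).
- white_pot_bail (a point): the centre of the red grip on the white pot's bail, 134 mm above the pot's underside; axes as the pot's
- orange_pot: orange open round pot, .2-.33 kg, sizes in mm: outer diameter 100, height 70, wall 4, floor 5 thick. Origin: underside centre. A stiff fixed bail, flat steel strap 14 wide, stands in the pot's y-z plane: uprights at y +/-48 (4 thick), level top bar along y between them, 6 thick, mid-height z 134; red grip 16 x 24 x 12 in its middle. Starts upright on the bench or is absent (2 or 3 are there).
- orange_pot_bail (a point): the centre of the red grip on the orange pot's bail, 134 mm above the pot's underside; axes as the pot's
- black_pot: black open round pot, .2-.33 kg, sizes in mm: outer diameter 100, height 70, wall 4, floor 5 thick. Origin: underside centre. A stiff fixed bail, flat steel strap 14 wide, stands in the pot's y-z plane: uprights at y +/-48 (4 thick), level top bar along y between them, 6 thick, mid-height z 134; red grip 16 x 24 x 12 in its middle. Starts upright on the bench or is absent (2 or 3 are there).
- black_pot_bail (a point): the centre of the red grip on the black pot's bail, 134 mm above the pot's underside; axes as the pot's
- brush: stiff brush 210 mm long, 90 g, round about its z axis: blue rigid flat-ended head diameter 24 from z 0 to 62, steel shaft diameter 10, yellow handle diameter 22 from z 125 to 210 mm. Origin: centre of the head's end; z runs towards the handle. Starts upright, head down, in the wooden block's hole.
- brush_tip (a point): centre of the flat end of the brush head (the brush's origin)
- brush_grip (a point): point on the brush's axis in the yellow handle, 175 mm from the tip, 35 mm below the handle end
- brush_block: fixed light wooden block 90 x 90 x 70 mm with one upright round hole in its centre, 33 mm wide and 65 mm deep, with a 3 mm chamfer at its mouth; origin: centre of the underside, so the hole's mouth is at z 70 mm and its floor at z 5 mm
- rack: fixed wooden rack (mm), origin centre of foot, open front to its -x. Rail along y, 20 thick, z 185-215, end posts at y +/-205. Three double hooks at y -135, 0, 135: each two parallel 8 mm steel prongs at 26 mm either side, level, axis z 200, out to x -100, tips upturned to z 226, x -109. A bail's top bar lies across both prongs; fingers fit between. Foot x -35 to 95, 20 high.
- hook1 (a point): where the middle of a hung bail's top bar lies, midway between the two prongs of the double hook at rack y -135 mm, x -75 mm, z 207 mm; axes as the rack's (x points in towards the rail, y along it)
- hook2 (a point): where the middle of a hung bail's top bar lies, midway between the two prongs of the double hook at rack y 0 mm, x -75 mm, z 207 mm; axes as the rack's (x points in towards the rail, y along it)
- hook3 (a point): where the middle of a hung bail's top bar lies, midway between the two prongs of the double hook at rack y 135 mm, x -75 mm, z 207 mm; axes as the rack's (x points in towards the rail, y along it)
- bench_plane: steel bench plane with dark wooden handles, 200 x 56 x 90 mm; a bystander, to be left where it is; origin at its underside
- mallet: wooden mallet, head 110 mm long and 68 mm across, 200 mm handle; a bystander, to be left where it is; origin at its underside
- chisel: chisel with pale handle, 220 mm, lying flat, 24 mm high; a bystander, to be left where it is; origin at its underside
- sanding_block: cork sanding block 70 x 45 x 31 mm; a bystander, to be left where it is; origin at its underside
- tape_measure: yellow tape measure 65 x 35 x 60 mm; a bystander, to be left where it is; origin at its underside
- glue_bottle: white glue bottle, diameter 60 mm, 170 mm tall, orange cap; a bystander, to be left where it is; origin at its underside
- offcut: pale wood offcut 160 x 90 x 30 mm; a bystander, to be left where it is; origin at its underside

How it is judged:
On the way, in this order (a step that is already met when the one before it is completed fails the run):
1. the brush tip reaches the bottom of the white pot (z of brush_tip in the frame of white_pot between -0.005 and 0.022 m and horizontal distance between brush_tip and white_pot below 0.046 m), for 0.1 s.
2. the brush is drawn up again, its tip at least 42 mm above the white pot's underside (z of brush_tip in the frame of white_pot above 0.042 m), for 0.05 s.
3. the brush tip reaches the bottom of the white pot a second time (all of step 1), for 0.1 s.
4. the brush tip reaches the bottom of the orange pot (z of brush_tip in the frame of orange_pot between -0.005 and 0.022 m and horizontal distance between brush_tip and orange_pot below 0.046 m), for 0.1 s.
5. the brush is drawn up again, its tip at least 42 mm above the orange pot's underside (z of brush_tip in the frame of orange_pot above 0.042 m), for 0.05 s.
6. the brush tip reaches the bottom of the orange pot a second time (all of step 4), for 0.1 s.
7. the brush tip reaches the bottom of the black pot (z of brush_tip in the frame of black_pot between -0.005 and 0.022 m and horizontal distance between brush_tip and black_pot below 0.046 m), for 0.1 s.
8. the brush is drawn up again, its tip at least 42 mm above the black pot's underside (z of brush_tip in the frame of black_pot above 0.042 m), for 0.05 s.
9. the brush tip reaches the bottom of the black pot a second time (all of step 7), for 0.1 s.
10. the brush is back in its block, upright and let go (z of brush_tip in the frame of brush_block below 0.025 m and horizontal distance between brush_tip and brush_block below 0.012 m and angle between brush's own z axis and vertical below 0.15 rad and contact force between the fingers and brush below 0.1 N), for 0.2 s.
At the end, for the whole second after the job is handed in: Each pot present hangs by its bail on a double hook (grip within 35 mm sideways and -8 to +12 mm in height of a hook point), borne by the rack, within 0.2 rad of upright, still; the brush stands in its block (tip under 25 mm above the bench, 12 mm of the hole axis, within 0.15 rad of upright) (z of brush_tip in the frame of brush_block below 0.025 m and horizontal distance between brush_tip and brush_block below 0.012 m and angle between brush's own z axis and vertical below 0.15 rad and ((horizontal distance between white_pot_bail and hook1 below 0.035 m and z of white_pot_bail in the frame of hook1 between -0.008 and 0.012 m) or (horizontal distance between white_pot_bail and hook2 below 0.035 m and z of white_pot_bail in the frame of hook2 between -0.008 and 0.012 m) or (horizontal distance between white_pot_bail and hook3 below 0.035 m and z of white_pot_bail in the frame of hook3 between -0.008 and 0.012 m)) and angle between each of white_pot, orange_pot, black_pot's own z axis and vertical below 0.2 rad and contact force between each of white_pot, orange_pot, black_pot and rack above 0.5 N and linear speed of each of white_pot, orange_pot, black_pot below 0.05 m/s and ((horizontal distance between orange_pot_bail and hook1 below 0.035 m and z of orange_pot_bail in the frame of hook1 between -0.008 and 0.012 m) or (horizontal distance between orange_pot_bail and hook2 below 0.035 m and z of orange_pot_bail in the frame of hook2 between -0.008 and 0.012 m) or (horizontal distance between orange_pot_bail and hook3 below 0.035 m and z of orange_pot_bail in the frame of hook3 between -0.008 and 0.012 m)) and ((horizontal distance between black_pot_bail and hook1 below 0.035 m and z of black_pot_bail in the frame of hook1 between -0.008 and 0.012 m) or (horizontal distance between black_pot_bail and hook2 below 0.035 m and z of black_pot_bail in the frame of hook2 between -0.008 and 0.012 m) or (horizontal distance between black_pot_bail and hook3 below 0.035 m and z of black_pot_bail in the frame of hook3 between -0.008 and 0.012 m))); the robot touches nothing.
It fails at once if one of the other tools on the bench is moved more than 40 mm (distance of any of bench_plane, mallet, chisel, sanding_block, tape_measure, glue_bottle, offcut from where it was at the start of the episode above 0.04 m).
Of white_pot, orange_pot, black_pot only 2 to 3 are there at a start; the rules pass over those that are not, and their reading is None.
At some moment in a run one of white_pot, orange_pot, black_pot may be knocked a few centimetres aside while the robot is not near it.
It also fails if it takes over 210 s, if anything falls off the work surface, if the arm or the gripper's body presses on something with over 40 N, if the wrist force passes 120 N, or if a joint passes its speed limit or range.

## Robot

A 6-joint arm with a two-finger parallel gripper is mounted at the origin on the work surface. World frame = base frame: x ahead of the robot, y to its left, z up, the work surface at z = 0. Lengths are in m, angles in rad, forces in N, time in s.
With the tool pointing down it reaches from about 0.35 to 0.975 m from the base axis. Payload 4.9 kg.
Tool frame: the origin (TCP) lies at the very end of the fingers, on their centre line; the grasp point (between the pads) lies 19 mm behind it (ctrl.tcp_to_grasp is the z of the grasp point in the tool frame, in m); z points along the fingers, y is the line along which they close (so a half turn about z gives the same grasp; the last joint's range is limited). The gripper opens to 85 mm and grips with 20 to 120 N. Pads are 22 mm wide; open, the fingers measure 114 mm over their backs; the gripper's body (76 mm by 85 mm) begins 54 mm behind the grasp point. The pads swing forward as they close: fully open they stand 13 mm farther back than shut.
Start: joints at [1.047, 0.053, 1.613, -0, 1.476, -0.119], TCP at [0.246, 0.574, 0.199] pointing down, gripper open.
Joint ranges: [-3.01, 3.01], [-1.01, 2.22], [0.06, 2.58], [-1.02, 4.17], [0.09, 2.62], [-3.14, 3.14]. Speed limits (rad/s): [2.57, 2.57, 3.14, 3.14, 3.14, 3.14].

## Interface

Orientations are given as a rotation vector (axis times angle).
In Python, from station import ctrl, eyes, job, nets gives the robot as it stands. The module is installed in compiled form; this text tells all that it offers.
- The arm moves only by the tool jog_arm, never from a script. Its argument "commands" is one flat list of numbers, 7 for each row, row after row: the shift along the tool's x, y, z each as a share of 0.06 m, from -1 to 1, then the turn, a rotation vector about the tool's x, y, z each as a share of 0.1 rad, from -1 to 1, then the finger opening in mm, from 0 to 85.4. In form: [x, y, z, ax, ay, az, grip, x, y, z, ax, ay, az, grip, ...]. A call has 1 to 20 rows; each row shifts and turns the commanded pose from where the row before left it, along the tool's axes as they then stand; what a row does not reach is not made up. A row lasts 1/8 s, in which the tool goes at most 62.5 mm and 10.7 degrees, less where a joint would pass 70% of its speed; a pose out of reach is approached as far as the arm can. A call with a number of a shift or a turn outside -1 to 1 is refused whole. A call with a gripper value outside its range is refused whole. The fingers move at their own pace and stop on an object; "newtons" is the grip in N (left out, the last holds). Time passes only in rows, so rows that do not move let the fingers close. It gives the time, the measured TCP pose, the force, the opening and the grip force at its end, in the units of the state.
- ctrl.get_obs(): the state, without advancing time (a new reading comes with each control period).
- eyes.get_image(name): name is "scene" or "top"; returns a dict with "image" (480x640x3 uint8, red, green, blue), "z_map" (480x640 float32, m along the optical axis (not along the pixel's ray), 0 where there is no reading), "K" (3x3 intrinsics, pixels), "cam_to_world" (4x4, takes a point from camera to world coordinates). Camera axes: x right, y up, looking along -z (the intrinsics and any distortion apply to the point x, -y, -z); pixel columns grow to the right and rows downward; lengths in m; the calibration is good to about 2 mm. A picture is of the moment at which its call begins.
- job.finish_job(): hands the job in; it is judged then, once.
Trained networks look in the newest picture that a camera, given by its name, has taken for a name from the list of things; names that differ only in an ending like _2 or _b are one class to them, and where a whole thing is asked for, a point or a joint stands for the part that bears it (a point fixed in the world has none). Each returns a list of dicts, best first, with "p" (0 to 1); they miss things now and then, are a little off and sometimes report something else, mostly with a low value. They report only what shows in the picture. A call takes as long as a camera call.
- nets.silhouettes(camera, name): "mask" (480x640 bool, what is visible of it) and "bbox" ([left, top, right, bottom] in pixels, round what is visible of it).
The state is a dict: "t": time; "q": joint angles; "dq": joint speeds; "effort": joint torques, N m; "tool_pos": TCP position; "tool_rot": TCP orientation; "contact_force": force on the tool from outside, world axes, zero at the start; "wrist_torque": the same for the moment, N m; "opening": finger opening in m; "grip_force": force on a finger pad.
Only numpy, scipy, OpenCV 4.12 (cv2) and the standard library are available. Lean on these libraries where they do the work, as an engineer would, in place of code of your own. Each camera call takes 0.05 s, during which the arm holds its last target. There are 200 camera calls.

## Working session

There is one attempt and no reset: what is moved stays moved. The work goes in short steps, Python scripts to look and compute and a tool call to move; the robot and the scene stay as the last step left them, time stands still between calls to the robot, and variables do not carry over. Pictures are saved under pics/ and viewed, at most 14 in all, crops included, and the job is handed in when it is done.

Besides the shell and the picture viewer there is one more tool, called after "Call:" by a JSON object that holds its "method" and its "body". jog_arm: Moves the arm, as the interface text tells. Shift numbers are shares of 0.06 m and turn numbers shares of 0.1 rad, none past 1 either way. Its arguments: {"type":"object","properties":{"commands":{"type":"array","items":{"type":"number"}},"newtons":{"type":"number"}},"required":["commands"]}

```bash
mkdir -p pics
cat > h.py <<'E'
import numpy as np, cv2
from scipy.spatial.transform import Rotation as R
from station import ctrl, eyes, job, nets
def snap(name, fn=None):
    d=eyes.get_image(name)
    if fn: cv2.imwrite('pics/'+fn, d['image'][:,:,::-1])
    return d
def world(d, mask=None):
    z=d['z_map']; v,u=np.nonzero((z>0) if mask is None else (mask&(z>0)))
    zz=z[v,u]; K=d['K']; 
    p=np.c_[(u-K[0,2])/K[0,0]*zz, -(v-K[1,2])/K[1,1]*zz, -zz, np.ones(len(zz))]
    return (p@d['cam_to_world'].T)[:,:3]
E
python3 - <<'E'
from h import *
for c in ('scene','top'):
    d=snap(c,c+'0.png'); print(c,d['cam_to_world'].round(3).tolist(),d['K'].round(1).tolist())
    for n in ['white_pot','orange_pot','black_pot','brush','brush_block','rack','bench_plane','mallet','chisel','sanding_block','tape_measure','glue_bottle','offcut']:
        for r in nets.silhouettes(c,n)[:2]:
            w=world(d,r['mask'])
            print(n,round(r['p'],2),[int(x) for x in r['bbox']], np.median(w,0).round(3) if len(w) else None, np.percentile(w,[2,98],axis=0).round(3).tolist() if len(w) else None)
s=ctrl.get_obs(); print({k:np.round(v,3).tolist() for k,v in s.items()}, ctrl.tcp_to_grasp)
E
```

```text
scene [[-0.845, -0.4, 0.353, 1.008], [0.534, -0.638, 0.555, 0.708], [0.003, 0.658, 0.753, 1.067], [0.0, 0.0, 0.0, 1.0]] [[525.5, 0.0, 321.5], [0.0, 525.5, 243.1], [0.0, 0.0, 1.0]]
white_pot 0.88 [385, 261, 433, 331] [0.453 0.218 0.043] [[0.405, 0.172, 0.0], [0.501, 0.268, 0.139]]
black_pot 0.22 [202, 100, 276, 271] [ 0.656 -0.269  0.021] [[0.497, -0.523, 0.004], [0.789, -0.124, 0.215]]
brush 0.8 [458, 315, 486, 367] [0.455 0.409 0.158] [[0.423, 0.392, 0.056], [0.461, 0.417, 0.216]]
brush_block 0.6 [433, 337, 491, 390] [0.467 0.42  0.067] [[0.41, 0.354, 0.005], [0.506, 0.462, 0.072]]
rack 0.92 [203, 100, 280, 267] [ 0.653 -0.269  0.021] [[0.49, -0.516, 0.008], [0.788, -0.124, 0.216]]
rack 0.33 [384, 263, 431, 328] [0.453 0.217 0.042] [[0.406, 0.172, 0.0], [0.501, 0.268, 0.139]]
bench_plane 0.74 [238, 278, 270, 373] [0.796 0.078 0.021] [[0.739, -0.01, 0.003], [0.852, 0.164, 0.09]]
bench_plane 0.56 [284, 180, 295, 237] [ 0.512 -0.233  0.014] [[0.451, -0.316, -0.002], [0.572, -0.15, 0.026]]
mallet 0.78 [278, 355, 378, 479] [0.758 0.295 0.043] [[0.707, 0.241, 0.003], [0.811, 0.482, 0.068]
[... 2358 characters left out ...]
.003], [0.776, -0.131, 0.221]]
glue_bottle 0.63 [152, 210, 183, 230] [0.607 0.471 0.112] [[0.583, 0.454, -0.0], [0.643, 0.506, 0.176]]
glue_bottle 0.27 [181, 273, 199, 280] [0.447 0.402 0.169] [[0.435, 0.395, 0.042], [0.462, 0.436, 0.222]]
offcut 0.92 [453, 283, 491, 335] [ 0.336 -0.407  0.03 ] [[0.26, -0.454, 0.009], [0.414, -0.363, 0.04]]
{'t': 1.4, 'q': [1.047, 0.053, 1.613, 0.0, 1.476, -0.119], 'dq': [-0.0, 0.001, 0.0, 0.001, 0.001, 0.001], 'effort': [-0.0, -39.367, -37.046, -0.0, 0.001, -0.0], 'tool_pos': [0.246, 0.574, 0.199], 'tool_rot': [-0.631, -3.077, 0.0], 'contact_force': [-0.313, -0.229, -0.041], 'wrist_torque': [0.006, 0.031, 0.009], 'grip_force': 0.0, 'opening': 0.085} -0.0187
```

Run:
```python
import cv2
a=cv2.imread('pics/scene0.png');b=cv2.imread('pics/top0.png')
cv2.imwrite('pics/s1.png',cv2.resize(a[90:480,170:510],(697,600)[0:2] if 0 else (523,600)))
c=b[130:350,130:540];cv2.imwrite('pics/t1.png',cv2.resize(c,(800,429),interpolation=cv2.INTER_CUBIC))
```

```text
(no output)
```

View pics/t1.png

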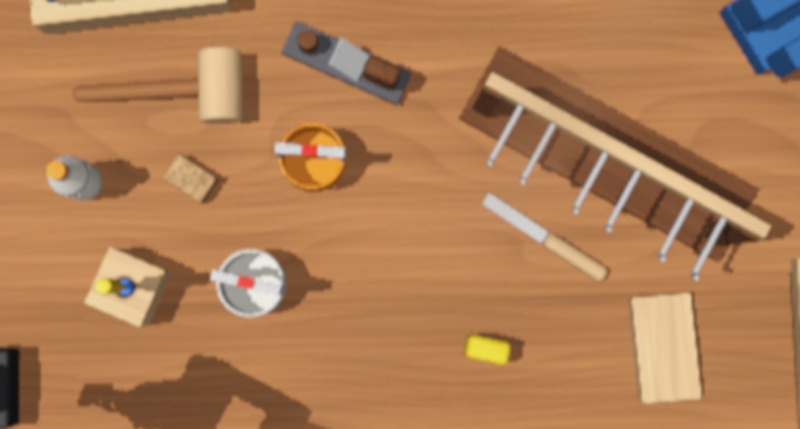

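View pics/s1.png

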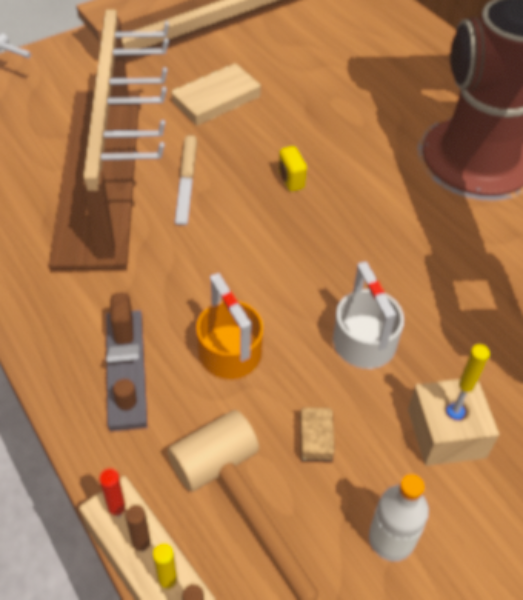

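The top and scene views show two pots: white at crop (250,283) and orange at (312,155). There is no black pot. The brush leans in its block at about (120,285), and the rack is at the right with its prongs pointing towards the robot. Next I'll triangulate the features from both views.

```bash
cat >> h.py <<'E'
def ray(d,u,v):
    K=d['K'];T=d['cam_to_world']; r=T[:3,:3]@np.array([(u-K[0,2])/K[0,0],-(v-K[1,2])/K[1,1],-1]); return T[:3,3],r/np.linalg.norm(r)
def tri(o1,r1,o2,r2):
    A=np.c_[r1,-r2]; s=np.linalg.lstsq(A,o2-o1,rcond=None)[0]
    p,q=o1+s[0]*r1,o2+s[1]*r2; return (p+q)/2,np.linalg.norm(p-q)
def onz(o,r,z): return o+r*(z-o[2])/r[2]
def proj(d,p):
    c=np.linalg.inv(d['cam_to_world'])@np.r_[p,1]; K=d['K']; return np.array([K[0,2]+K[0,0]*c[0]/-c[2],K[1,2]-K[1,1]*c[1]/-c[2]])
def hsv(d): return cv2.cvtColor(d['image'],cv2.COLOR_RGB2HSV)
def blobs(m,amin=8):
    n,l,s,c=cv2.connectedComponentsWithStats(m.astype(np.uint8)); return sorted([(int(s[i,4]),*c[i].round(2)) for i in range(1,n) if s[i,4]>=amin])[::-1]
def red(d):
    h=hsv(d); return ((h[...,0]<6)|(h[...,0]>174))&(h[...,1]>150)&(h[...,2]>120)
def yel(d):
    h=hsv(d); return (h[...,0]>24)&(h[...,0]<34)&(h[...,1]>170)&(h[...,2]>110)
E
python3 - <<'E'
from h import *
D={c:snap(c) for c in('scene','top')}
for c,d in D.items():
    print(c,'red',blobs(red(d)),'yel',blobs(yel(d)))
    h=hsv(d); print(' blue',blobs((h[...,0]>105)&(h[...,0]<125)&(h[...,1]>150)&(h[...,2]>60)))
    # block top
    m=nets.silhouettes(c,'brush_block')[0]['mask']; w=world(d,m); t=w[(w[:,2]>.058)&(w[:,2]<.085)]
    r=cv2.minAreaRect((t[:,:2]*1000).astype(np.float32)); print(' block',r, t[:,2].mean())
    # rack rail top
    m=nets.silhouettes(c,'rack')[0]['mask']; w=world(d,m); t=w[(w[:,2]>.19)]
    print(' railtop',t.mean(0).round(4),np.percentile(t[:,2],[5,50,95]).round(3)); e=np.linalg.svd(t[:,:2]-t[:,:2].mean(0),full_matrices=False)[2][0]; a=(t[:,:2]-t[:,:2].mean(0))@e; print(e.round(3),a.min().round(3),a.max().round(3))
    t=w[(w[:,2]<.03)&(w[:,2]>.012)]; r=cv2.minAreaRect((t[:,:2]*1000).astype(np.float32)); print(' foot',r)
E
python3 - <<'E'
import cv2
a=cv2.imread('pics/scene0.png')
cv2.imwrite('pics/s2.png',cv2.resize(a[95:275,190:310],(400,600),interpolation=cv2.INTER_CUBIC))
b=cv2.imread('pics/top0.png')
cv2.imwrite('pics/t2.png',cv2.resize(b[150:280,360:530],(785,600),interpolation=cv2.INTER_CUBIC))
E
```

```text
scene red [(289, np.float64(242.61), np.float64(408.84)), (48, np.float64(413.9), np.float64(277.0)), (47, np.float64(318.81), np.float64(284.19))] yel [(261, np.float64(361.18), np.float64(196.97)), (252, np.float64(277.0), np.float64(454.89)), (170, np.float64(480.73), np.float64(324.75))]
 blue [(496, np.float64(115.43), np.float64(147.61)), (404, np.float64(131.35), np.float64(168.65)), (342, np.float64(133.29), np.float64(128.56)), (26, np.float64(465.46), np.float64(358.5)), (10, np.float64(96.2), np.float64(134.1)), (8, np.float64(104.12), np.float64(140.12))]
 block ((450.25018310546875, 406.0123291015625), (94.33963012695312, 91.77507019042969), 65.94511413574219) 0.0680013781709852
 railtop [ 0.6057 -0.284   0.2072] [0.195 0.209 0.216]
[0.53  0.848] -0.246 0.197
 foot ((592.8931274414062, -404.1446228027344), (640.93701171875, 169.52194213867188), 54.267765045166016)
top red [(52, np.float64(226.79), np.float64(112.12)), (38, np.float64(287.84), np.float64(206.76)), (25, np.float64(255.44), np.float64(274.24))] yel [(214, np.float64(379.41), np.float64(309.02)), (29, np.float64(188.31), np.float64(115.72)), (14, np.float64(185.07), np.float64(275.86))]
 blue [(2557, np.float64(538.12), np.float64(137.59)), (71, np.float64(151.52), np.float64(122.72)), (14, np.float64(195.86), np.float64(276.5))]
 block ((446.25677490234375, 406.1290283203125), (91.55203247070312, 90.83187103271484), 65.53116607666016) 0.07063639355064259
 railtop [0.447  0.4047 0.2128] [0.198 0.215 0.22 ]
[-0.326 -0.945] -0.013 0.009
 foot ((435.10308837890625, 405.808349609375), (0.0, 0.0), 0.0)
```

View pics/s2.png

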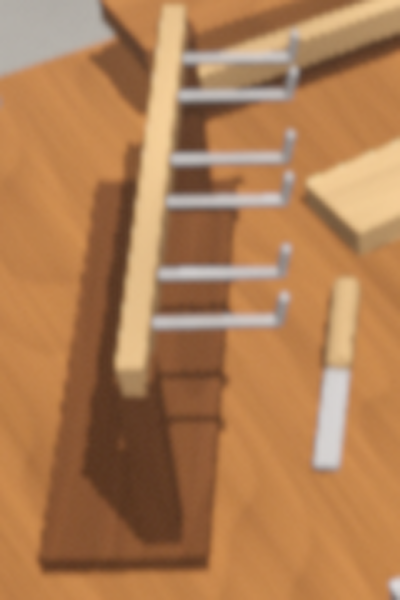

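View pics/t2.png

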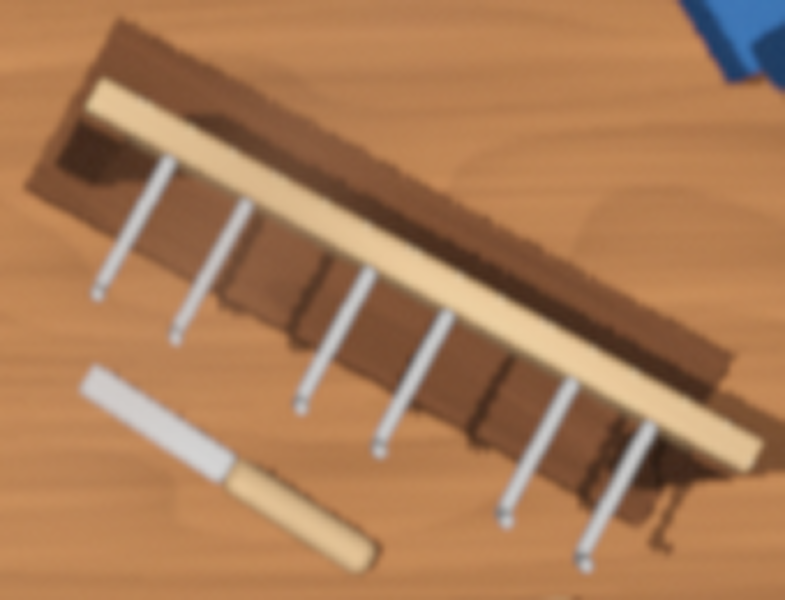

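The scene crop shows six upturned prong tips between (294,34) and (283,295). The top crop shows the same tips between (98,294) and (585,566).

```bash
cat > rack.py <<'E'
from h import *
from scipy.optimize import least_squares
D={c:snap(c) for c in('scene','top')}; s,t=D['scene'],D['top']
S=np.array([(283,295),(285,247),(288,173),(290,133),(292,70),(294,34)])/3.3333+[190,95]
Tp=np.array([(98,294),(176,340),(301,406),(379,452),(506,520),(585,566)])/4.6154+[360,150]
P=[]
for a,b in zip(S,Tp):
    p,e=tri(*ray(s,*a),*ray(t,*b)); P.append(p); print('tip',p.round(4),e.round(4), onz(*ray(s,*a),.226)[:2].round(4), onz(*ray(t,*b),.226)[:2].round(4))
ys=np.array([.161,.109,.026,-.026,-.109,-.161])
for nm,Q in(('tri',np.array(P)),('scene',np.array([onz(*ray(s,*a),.226) for a in S])),('top',np.array([onz(*ray(t,*a),.226) for a in Tp]))):
    def f(v): 
        c,sn=np.cos(v[2]),np.sin(v[2]); x=-.109
        return np.r_[v[0]+c*x-sn*ys-Q[:,0], v[1]+sn*x+c*ys-Q[:,1]]
    r=least_squares(f,[.6,-.3,-.5]); print(nm,r.x.round(4),np.abs(r.fun).max().round(4))
    c,sn=np.cos(r.x[2]),np.sin(r.x[2]); print([ (r.x[:2]+[c*-.075-sn*y,sn*-.075+c*y]).round(4).tolist() for y in(-.135,0,.135)])
for n,a,b in(('white',(413.9,277),(255.44,274.24)),('orange',(318.81,284.19),(287.84,206.76)),('handle',(480.73,324.75),(185.07,275.86)),('tape',(361.18,196.97),(379.41,309.02))):
    p,e=tri(*ray(s,*a),*ray(t,*b)); print(n,p.round(4),e.round(4),onz(*ray(s,*a),.134)[:2].round(4),onz(*ray(t,*b),.137)[:2].round(4))
# bench height per camera, pot rim circle, bail direction
for c,d in D.items():
    w=world(d); z=w[:,2]; k=(np.abs(z)<.03)&(np.abs(w[:,0]-.45)<.3)&(np.abs(w[:,1])<.4); print(c,'bench z',np.median(z[k]).round(4))
    for n,g in(('white',(.448,.22)),('orange',(.636,.12))):
        k=(np.hypot(w[:,0]-g[0],w[:,1]-g[1])<.075); q=w[k]; rim=q[(q[:,2]>.060)&(q[:,2]<.080)]
        def f(v): return np.hypot(rim[:,0]-v[0],rim[:,1]-v[1])-.048
        r=least_squares(f,g,loss='soft_l1',f_scale=.003); b=q[(q[:,2]>.122)&(q[:,2]<.15)]
        m=b.mean(0); e=np.linalg.svd(b[:,:2]-m[:2],full_matrices=False)[2][0]; pr=(b[:,:2]-m[:2])@e
        print(c,n,'rim',r.x.round(4),len(rim),np.abs(r.fun).mean().round(4),'bail',m.round(4),'ang',np.degrees(np.arctan2(e[1],e[0])).round(1),(m[:2]+e*(pr.min()+pr.max())/2).round(4),np.ptp(pr).round(3))
E
python3 rack.py
```

```text
tip [ 0.6046 -0.1305  0.222 ] 0.0013 [ 0.607  -0.1269] [ 0.6036 -0.1297]
tip [ 0.5773 -0.1757  0.2209] 0.0026 [ 0.5808 -0.1712] [ 0.5757 -0.1742]
tip [ 0.5363 -0.2461  0.2241] 0.001 [ 0.5377 -0.2444] [ 0.5357 -0.2455]
tip [ 0.5091 -0.2912  0.2214] 0.002 [ 0.5125 -0.2865] [ 0.5081 -0.2897]
tip [ 0.4677 -0.3631  0.2214] 0.0012 [ 0.4711 -0.3577] [ 0.4672 -0.3616]
tip [ 0.4404 -0.4083  0.2197] 0.0017 [ 0.4453 -0.4006] [ 0.4397 -0.406 ]
tri [ 0.6165 -0.3245 -0.5324] 0.0006
[[0.4833, -0.4027], [0.5519, -0.2864], [0.6204, -0.1701]]
scene [ 0.6196 -0.32   -0.5332] 0.0026
[[0.4864, -0.3981], [0.555, -0.2818], [0.6236, -0.1656]]
top [ 0.6156 -0.3231 -0.5328] 0.0013
[[0.4824, -0.4013], [0.5509, -0.2851], [0.6195, -0.1688]]
white [0.4506 0.2183 0.1374] 0.0019 [0.4493 0.2159] [0.4499 0.219 ]
orange [0.64   0.1237 0.1383] 0.0034 [0.6396 0.1199] [0.6389 0.1248]
handle [0.448  0.4061 0.1909] 0.0029 [0.4104 0.3875] [0.4497 0.4166]
tape [ 0.34   -0.1357  0.0389] 0.0021 [ 0.4011 -0.057 ] [ 0.3455 -0.1262]
scene bench z -0.001
scene white rim [0.4521 0.2196] 325 0.0012 bail [0.4532 0.2223 0.1351] ang 76.1 [0.4524 0.2192] 0.104
scene orange rim [0.6415 0.1242] 334 0.0013 bail [0.6422 0.1274 0.1355] ang 84.9 [0.6419 0.1238] 0.102
top bench z 0.0015
top white rim [0.4481 0.2188] 137 0.0011 bail [0.4481 0.2186 0.1384] ang 75.9 [0.4482 0.2191] 0.1
top orange rim [0.6376 0.1238] 139 0.0012 bail [0.6376 0.1238 0.138 ] ang -95.5 [0.6376 0.1235] 0.099
```

Call:
{"method": "jog_arm", "body": {"commands": [0, 0, -0.28, 0, 0, -0.81, 85, 0, 0, -0.28, 0, 0, -0.81, 85, 0, 0, -0.28, 0, 0, -0.81, 85, 0, 0, -0.28, 0, 0, -0.81, 85, 0, 0, -0.28, 0, 0, -0.81, 85, -0.56, -0.467, 0, 0, 0, 0, 85, -0.56, -0.467, 0, 0, 0, 0, 85, -0.56, -0.467, 0, 0, 0, 0, 85, -0.56, -0.467, 0, 0, 0, 0, 85, -0.56, -0.467, 0, 0, 0, 0, 85, -0.56, -0.467, 0, 0, 0, 0, 85, 0, 0, 0, 0, 0, 0, 85, 0, 0, 0, 0, 0, 0, 85], "newtons": 60}}

```text
t: 3.42
tool_pos: [0.4475, 0.4066, 0.2831]
tool_rot: [0.0, -3.141, -0.0]
contact_force: [-0.2, -0.1, -0.4]
opening: 0.0848
grip_force: 0.0
```

Call:
{"method": "jog_arm", "body": {"commands": [0, 0, 0.5, 0, 0, 0, 85, 0, 0, 0.5, 0, 0, 0, 85, 0, 0, 0.5, 0, 0, 0, 85, 0, 0, 0.53, 0, 0, 0, 85, 0, 0, 0, 0, 0, 0, 85, 0, 0, 0, 0, 0, 0, 40, 0, 0, 0, 0, 0, 0, 30, 0, 0, 0, 0, 0, 0, 15, 0, 0, 0, 0, 0, 0, 15, 0, 0, 0, 0, 0, 0, 15, 0, 0, 0, 0, 0, 0, 15, 0, 0, 0, 0, 0, 0, 15]}}

```text
t: 4.92
tool_pos: [0.4485, 0.4068, 0.1627]
tool_rot: [-0.0, 3.14, 0.002]
contact_force: [0.3, 0.9, 5.4]
opening: 0.0197
grip_force: 59.1
```

Call:
{"method": "jog_arm", "body": {"commands": [0, 0, -0.3, 0, 0, 0, 15, 0, 0, -0.5, 0, 0, 0, 15, 0, 0, -0.5, 0, 0, 0, 15, 0, 0, -0.5, 0, 0, 0, 15, 0, 0, -0.5, 0, 0, 0, 15, 0, 0, -0.5, 0, 0, 0, 15, 0, 0, -0.5, 0, 0, 0, 15, 0, 0, 0, 0, 0, 0, 15, 0, 0, 0, 0, 0, 0, 15]}}

```text
t: 6.05
tool_pos: [0.4474, 0.4061, 0.3578]
tool_rot: [0.0, -3.14, 0.002]
contact_force: [-0.5, -1.1, -1.0]
opening: 0.0197
grip_force: 58.8
```

```bash
cat > look.py <<'E'
from h import *
D={c:snap(c,c+'_l.png') for c in('scene','top')}
T=ctrl.get_obs()['tool_pos']; print('tcp',np.round(T,4), 'grip',ctrl.get_obs()['grip_force'])
for c,d in D.items():
    w=world(d); h=hsv(d); v=d['z_map']>0
    bl=((h[...,0]>105)&(h[...,0]<125)&(h[...,1]>150)&(h[...,2]>60))[v]
    q=w[bl&(np.hypot(w[:,0]-T[0],w[:,1]-T[1])<.08)]
    if len(q)>4: print(c,'blue head mean',q.mean(0).round(4),len(q),'z',np.percentile(q[:,2],[2,98]).round(3))
    for n,g in(('white',(.450,.219)),('orange',(.6395,.1238))):
        q=w[(np.hypot(w[:,0]-g[0],w[:,1]-g[1])<.1)&red(d)[v]&(w[:,2]>.1)]
        if len(q): print(c,n,'red',q.mean(0).round(4),len(q))
E
python3 look.py
```

```text
tcp [0.4472 0.4059 0.3568] grip 58.83204638957977
scene blue head mean [0.4537 0.4093 0.2594] 49 z [0.247 0.263]
scene white red [0.4525 0.2179 0.1383] 45
scene orange red [0.6415 0.1227 0.1383] 48
top blue head mean [0.4449 0.394  0.2322] 6 z [0.222 0.246]
top white red [0.4494 0.2195 0.1411] 25
top orange red [0.6383 0.1246 0.1412] 38
```

Call:
{"method": "jog_arm", "body": {"commands": [0.077, -0.6, 0, 0, 0, 0, 15, 0.077, -0.6, 0, 0, 0, 0, 15, 0.077, -0.6, 0, 0, 0, 0, 15, 0.077, -0.6, 0, 0, 0, 0, 15, 0.077, -0.6, 0, 0, 0, 0, 15, 0, 0, 0, 0, 0, 0, 15, 0, 0, 0, 0, 0, 0, 15, 0, 0, 0.4, 0, 0, 0, 15]}}

```text
t: 7.15
tool_pos: [0.4256, 0.2276, 0.3367]
tool_rot: [-0.002, 3.138, 0.002]
contact_force: [0.1, 0.5, -0.8]
opening: 0.02
grip_force: 59.1
```

```bash
python3 look.py
python3 - <<'E'
import cv2
a=cv2.imread('pics/scene_l.png')
cv2.imwrite('pics/s3.png',cv2.resize(a[220:350,340:500],(640,520),interpolation=cv2.INTER_CUBIC))
E
```

```text
tcp [0.4235 0.2269 0.3318] grip 58.99976849555969
scene blue head mean [0.432  0.2345 0.2296] 47 z [0.195 0.242]
scene white red [0.4521 0.2185 0.1387] 47
scene orange red [0.6418 0.1231 0.1391] 45
top white red [0.4458 0.1809 0.467 ] 3
top orange red [0.6384 0.1246 0.1403] 37
```

View pics/s3.png

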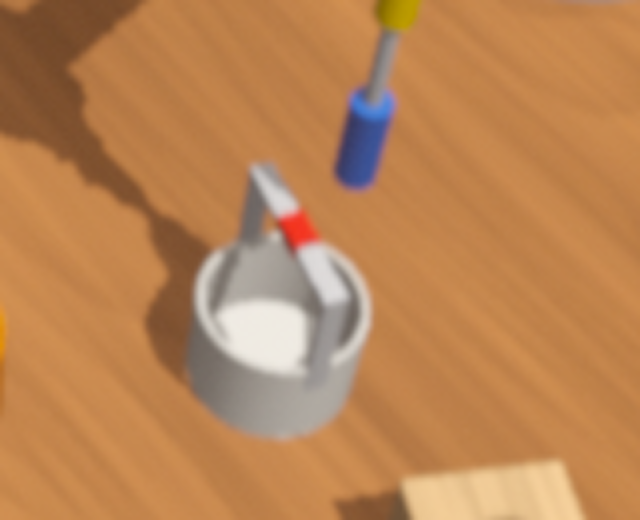

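The brush hangs straight, with its head at crop (365,140) on the robot side of the white bail, whose grip is at (297,230). Next I lower it.

Call:
{"method": "jog_arm", "body": {"commands": [0, 0, 0.45, 0, 0, 0, 15, 0, 0, 0.45, 0, 0, 0, 15, 0, 0, 0.45, 0, 0, 0, 15, 0, 0, 0.45, 0, 0, 0, 15, 0, 0, 0.45, 0, 0, 0, 15, 0, 0, 0.45, 0, 0, 0, 15, 0, 0, 0, 0, 0, 0, 15, 0, 0, 0, 0, 0, 0, 15, 0, 0, 0, 0, 0, 0, 15]}}

```text
t: 8.38
tool_pos: [0.4257, 0.2269, 0.1752]
tool_rot: [-0.001, 3.139, 0.002]
contact_force: [-0.1, 0.6, -0.5]
opening: 0.0198
grip_force: 59.0
```

Call:
{"method": "jog_arm", "body": {"commands": [0, 0, 0.12, 0, 0, 0, 15, 0, 0, 0, 0, 0, 0, 15, 0, 0, 0, 0, 0, 0, 15, 0, 0, 0, 0, 0, 0, 15, 0, 0, -0.5, 0, 0, 0, 15, 0, 0, -0.5, 0, 0, 0, 15, 0, 0, 0, 0, 0, 0, 15, 0, 0, 0, 0, 0, 0, 15, 0, 0, 0.5, 0, 0, 0, 15, 0, 0, 0.5, 0, 0, 0, 15, 0, 0, 0, 0, 0, 0, 15, 0, 0, 0, 0, 0, 0, 15, 0, 0, 0, 0, 0, 0, 15]}}

```text
t: 10.0
tool_pos: [0.4249, 0.2265, 0.1665]
tool_rot: [-0.0, 3.141, 0.0]
contact_force: [-0.1, -1.1, -0.8]
opening: 0.0198
grip_force: 64.4
```

Call:
{"method": "jog_arm", "body": {"commands": [0, 0, -0.4, 0, 0, 0, 15, 0, 0, -0.55, 0, 0, 0, 15, 0, 0, -0.55, 0, 0, 0, 15, 0, 0, -0.55, 0, 0, 0, 15, 0, 0, -0.55, 0, 0, 0, 15, 0, 0, -0.55, 0, 0, 0, 15, 0, 0, 0, 0, 0, 0, 15, 0, 0, 0, 0, 0, 0, 15]}}

```text
t: 11.0
tool_pos: [0.4245, 0.2263, 0.3542]
tool_rot: [0.0, -3.141, 0.001]
contact_force: [-0.5, -0.5, -1.6]
opening: 0.0196
grip_force: 64.4
```

```bash
python3 look.py
```

```text
tcp [0.4241 0.2262 0.3531] grip 64.41647171974182
scene blue head mean [0.431  0.2341 0.2478] 52 z [0.216 0.262]
scene white red [0.4519 0.2181 0.1383] 48
scene orange red [0.6416 0.1229 0.1386] 48
top white red [0.4476 0.1983 0.2888] 7
top orange red [0.6382 0.1245 0.142 ] 38
```

Call:
{"method": "jog_arm", "body": {"commands": [-0.523, -0.278, 0, 0, 0, 0, 15, -0.523, -0.278, 0, 0, 0, 0, 15, -0.523, -0.278, 0, 0, 0, 0, 15, -0.523, -0.278, 0, 0, 0, 0, 15, -0.523, -0.278, 0, 0, 0, 0, 15, -0.523, -0.278, 0, 0, 0, 0, 15, 0, 0, 0, 0, 0, 0, 15, 0, 0, 0, 0, 0, 0, 15, 0, 0, 0.3, 0, 0, 0, 15, 0, 0, 0, 0, 0, 0, 15]}}

```text
t: 12.35
tool_pos: [0.6114, 0.1268, 0.3342]
tool_rot: [0.002, -3.137, 0.001]
contact_force: [0.5, -1.1, -1.3]
opening: 0.0199
grip_force: 64.4
```

```bash
python3 look.py
```

```text
tcp [0.6123 0.1267 0.3364] grip 64.37296986579895
scene blue head mean [0.6163 0.1338 0.237 ] 35 z [0.222 0.242]
scene white red [0.452  0.2181 0.1385] 47
scene orange red [0.6417 0.1224 0.1384] 48
top blue head mean [0.5889 0.1188 0.3776] 20 z [0.23  0.526]
top white red [0.4499 0.2185 0.1418] 25
```

Call:
{"method": "jog_arm", "body": {"commands": [0, 0, 0.47, 0, 0, 0, 15, 0, 0, 0.47, 0, 0, 0, 15, 0, 0, 0.47, 0, 0, 0, 15, 0, 0, 0.47, 0, 0, 0, 15, 0, 0, 0.47, 0, 0, 0, 15, 0, 0, 0.47, 0, 0, 0, 15, 0, 0, 0, 0, 0, 0, 15, 0, 0, 0, 0, 0, 0, 15, 0, 0, 0, 0, 0, 0, 15]}}

```text
t: 13.58
tool_pos: [0.6287, 0.1245, 0.1954]
tool_rot: [-0.0, 3.095, -0.006]
contact_force: [1.7, -6.2, 57.0]
opening: 0.0197
grip_force: 109.3
```

Call:
{"method": "jog_arm", "body": {"commands": [0, 0, -0.4, 0, 0, 0, 15, 0, 0, -0.4, 0, 0, 0, 15, 0, 0, 0, 0, 0, 0, 15]}}

```text
t: 13.95
tool_pos: [0.6147, 0.1267, 0.2194]
tool_rot: [-0.001, 3.135, 0.001]
contact_force: [-0.3, -0.2, -1.0]
opening: 0.0199
grip_force: 102.5
```

```bash
python3 look.py
python3 - <<'E'
import cv2
a=cv2.imread('pics/scene_l.png')
cv2.imwrite('pics/s4.png',cv2.resize(a[180:340,240:440],(750,600),interpolation=cv2.INTER_CUBIC))
E
```

```text
tcp [0.6128 0.1264 0.2154] grip 102.56047010421753
scene blue head mean [0.5859 0.1358 0.1444] 36 z [0.121 0.153]
scene white red [0.4522 0.2183 0.139 ] 47
scene orange red [0.6586 0.1595 0.1384] 51
top blue head mean [0.5718 0.1263 0.142 ] 44 z [0.113 0.156]
top white red [0.4499 0.2187 0.1409] 25
```

View pics/s4.png

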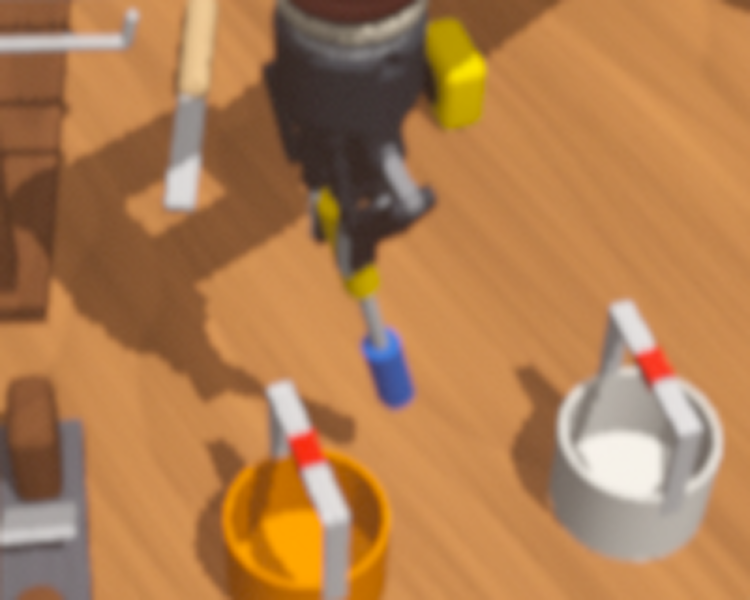

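The orange pot was knocked about 4 cm to around (0.657,0.160) during the descent. Its rim tilted the brush in the fingers: the head at crop (390,370) now leans towards the robot. I'll lift, turn the brush upright, measure it, and regrasp it in the block.

Call:
{"method": "jog_arm", "body": {"commands": [0, 0, -0.5, 0, 0, 0, 15, 0, 0, -0.5, 0, 0, 0, 15, 0, 0, -0.5, 0, 0, 0, 15, 0, 0, -0.5, 0, 0, 0, 15, 0, 0, -0.5, 0, 0, 0, 15, 0, 0, 0, 0, -0.8, 0, 15, 0, 0, 0, 0, -0.8, 0, 15, 0, 0, 0, 0, -0.8, 0, 15, 0, 0, 0, 0, -0.8, 0, 15, 0, 0, 0, 0, 0, 0, 15, 0, 0, 0, 0, 0, 0, 15]}}

```text
t: 15.42
tool_pos: [0.6129, 0.1263, 0.3648]
tool_rot: [-0.0, 2.824, -0.0]
contact_force: [-0.1, -0.4, -0.7]
opening: 0.0196
grip_force: 102.4
```

```bash
cat > axis.py <<'E'
from h import *
from scipy.optimize import least_squares
o=ctrl.get_obs(); T=np.array(o['tool_pos']); Rm=R.from_rotvec(o['tool_rot']).as_matrix(); G=T+Rm[:,2]*ctrl.tcp_to_grasp
print('tcp',T.round(4),'zt',Rm[:,2].round(3),'grasp',G.round(4))
obs=[]
for c in('scene','top'):
    d=snap(c,c+'_a.png'); h=hsv(d); w=np.full((480,640,3),9.); w[d['z_map']>0]=world(d)
    near=np.hypot(w[...,0]-G[0],w[...,1]-G[1])<.14
    m=(h[...,0]>105)&(h[...,0]<125)&(h[...,1]>140)&(h[...,2]>50)&near&(w[...,2]<G[2])
    m2=yel(d)&near&(w[...,2]>.1)
    for nm,mm in(('b',m),('y',m2)):
        P=w[mm]
        print(c,nm,len(P),P.mean(0).round(4) if len(P) else '')
        if len(P)>6: obs.append((P,.012 if nm=='b' else .011,nm,c))
# cylinder axis fit: points lie at radius from axis; unknown tip(3), dir(2)
def ax(v): a=np.array([v[3],v[4],1.]); return v[:3],a/np.linalg.norm(a)
bias={'scene':np.array([.002,0,-.001]),'top':np.array([-.002,0,.0015])}
def f(v):
    p,a=ax(v); r=[]
    for P,rad,nm,c in obs:
        q=P-bias[c]-p; s=q@a; rr=np.linalg.norm(q-np.outer(s,a),axis=1)-rad
        r+=[rr]
        lo,hi=(0,.062) if nm=='b' else (.125,.21)
        r+=[np.clip(lo-s,0,1)+np.clip(s-hi,0,1)]
    r.append(.5*np.linalg.norm(np.cross(G-p,a))*np.ones(20))
    return np.concatenate(r)
best=None
for z in np.arange(.10,.18,.01):
    r=least_squares(f,[G[0],G[1],G[2]-z,0,0],loss='soft_l1',f_scale=.003)
    if best is None or r.cost<best.cost: best=r
p,a=ax(best.x); print('tip',p.round(4),'axis',a.round(3),'cost',best.cost,'grip-dist',((G-p)@a).round(4),'off',np.linalg.norm(np.cross(G-p,a)).round(4))
E
python3 axis.py
python3 - <<'E'
import cv2
a=cv2.imread('pics/scene_a.png')
cv2.imwrite('pics/s5.png',cv2.resize(a[140:320,240:440],(666,600),interpolation=cv2.INTER_CUBIC))
E
```

```text
tcp [0.6129 0.1263 0.3648] zt [ 0.312 -0.    -0.95 ] grasp [0.6071 0.1263 0.3826]
scene b 141 [0.6133 0.1348 0.2718]
scene y 105 [0.6014 0.1304 0.4067]
top b 0 
top y 0 
tip [0.6051 0.128  0.2347] axis [-0.007 -0.029  1.   ] cost 0.0006231546445170945 grip-dist 0.1478 off 0.004
```

View pics/s5.png

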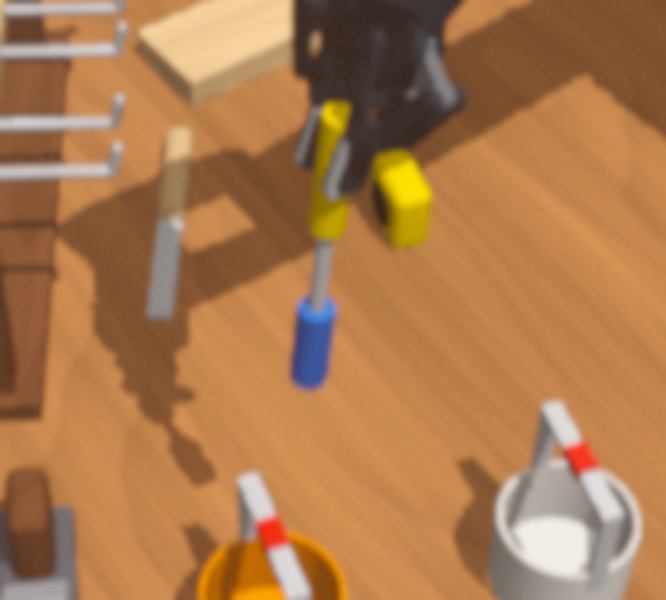

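The brush is now nearly upright, with the head at crop (313,345) and 148 mm from grip to tip. Next I move it over the block.

Call:
{"method": "jog_arm", "body": {"commands": [0.274, 0.516, -0.09, 0, 0, 0, 15, 0.274, 0.516, -0.09, 0, 0, 0, 15, 0.274, 0.516, -0.09, 0, 0, 0, 15, 0.274, 0.516, -0.09, 0, 0, 0, 15, 0.274, 0.516, -0.09, 0, 0, 0, 15, 0.274, 0.516, -0.09, 0, 0, 0, 15, 0.274, 0.516, -0.09, 0, 0, 0, 15, 0.274, 0.516, -0.09, 0, 0, 0, 15, 0.274, 0.516, -0.09, 0, 0, 0, 15, 0, 0, 0, 0, 0, 0, 15, 0, 0, 0, 0, 0, 0, 15]}}

```text
t: 16.9
tool_pos: [0.4577, 0.4049, 0.3653]
tool_rot: [-0.0, 2.822, -0.001]
contact_force: [-0.7, 0.1, -1.2]
opening: 0.0198
grip_force: 102.4
```

```bash
python3 axis.py
```

```text
tcp [0.4577 0.4049 0.3653] zt [ 0.314 -0.001 -0.949] grasp [0.4518 0.4049 0.3831]
scene b 142 [0.4602 0.4116 0.2749]
scene y 118 [0.4452 0.4075 0.4187]
top b 39 [0.4543 0.3984 0.2864]
top y 22 [0.4438 0.4045 0.4397]
tip [0.45   0.4069 0.2384] axis [-0.003 -0.03   1.   ] cost 0.0011470437429469107 grip-dist 0.1447 off 0.0032
```

Call:
{"method": "jog_arm", "body": {"commands": [0.118, 0, 0.358, 0, 0, 0, 15, 0.118, 0, 0.358, 0, 0, 0, 15, 0.118, 0, 0.358, 0, 0, 0, 15, 0.118, 0, 0.358, 0, 0, 0, 15, 0.118, 0, 0.358, 0, 0, 0, 15, 0.118, 0, 0.358, 0, 0, 0, 15, 0.118, 0, 0.358, 0, 0, 0, 15, 0.118, 0, 0.358, 0, 0, 0, 15, 0, 0, 0, 0, 0, 0, 15, 0, 0, 0, 0, 0, 0, 15]}}

```text
t: 18.25
tool_pos: [0.4653, 0.4084, 0.1994]
tool_rot: [-0.0, 2.798, 0.014]
contact_force: [-1.7, -4.1, 30.8]
opening: 0.0199
grip_force: 106.7
```

Call:
{"method": "jog_arm", "body": {"commands": [-0.118, 0, -0.358, 0, 0, 0, 15, -0.118, 0, -0.358, 0, 0, 0, 15, 0, 0, 0, 0, 0, 0, 15]}}

```text
t: 18.62
tool_pos: [0.4584, 0.4058, 0.2319]
tool_rot: [0.0, 2.818, 0.004]
contact_force: [0.3, 0.6, -1.2]
opening: 0.02
grip_force: 103.4
```

```bash
python3 axis.py
python3 - <<'E'
import cv2,numpy as np
a=cv2.imread('pics/scene_a.png');b=cv2.imread('pics/top_a.png')
A=cv2.resize(a[285:395,420:500],(400,550),interpolation=cv2.INTER_CUBIC);B=cv2.resize(b[245:305,160:220],(400,400),interpolation=cv2.INTER_CUBIC)
B=np.vstack([B,np.zeros((150,400,3),np.uint8)]);cv2.imwrite('pics/s6.png',np.hstack([A,B]))
E
```

```text
tcp [0.4584 0.4058 0.2319] zt [ 0.318  0.003 -0.948] grasp [0.4525 0.4058 0.2496]
scene b 79 [0.4505 0.412  0.1513]
scene y 105 [0.4448 0.4072 0.3003]
top b 18 [0.4458 0.3986 0.1507]
top y 21 [0.4437 0.4041 0.3081]
tip [0.4595 0.4074 0.1128] axis [-0.038 -0.013  0.999] cost 0.0011448757852976 grip-dist 0.137 off 0.0018
```

View pics/s6.png

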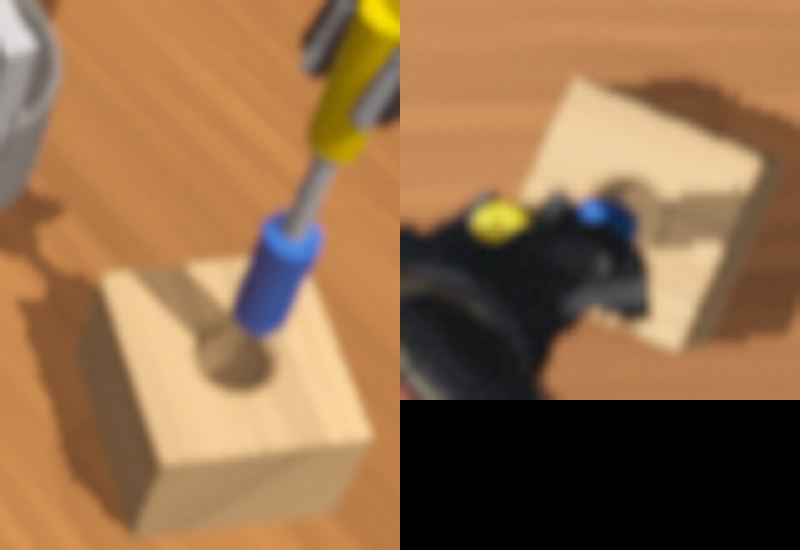

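The scene crop shows the hole mouth at about (235,350) and the head's end at about (260,322), with the brush nearly vertical. In the top crop the mouth is partly hidden, at about (632,200).

Run:
```python
from h import *
s,t=snap('scene'),snap('top')
for nm,d,u in(('scene',s,(235/5+420,350/5+285)),('top',t,(232/6.667+160,200/6.667+245))): print(nm,'hole',onz(*ray(d,*u),.07).round(4))
t0=cv2.imread('pics/top0.png'); 
for nm,u in(('tip',(260/5+420,322/5+285)),('headtop',(293/5+420,233/5+285)),('handlebot',(337/5+420,148/5+285))):
    o,r=ray(s,*u)
    print(nm,[ (o+r*(y-o[1])/r[1]).round(4).tolist() for y in(.402,.406,.410)])
# dark hole pixels by scene depth
w=np.full((480,640,3),9.); w[s['z_map']>0]=world(s)
m=(np.abs(w[...,0]-.449)<.035)&(np.abs(w[...,1]-.406)<.035)&(w[...,2]<.062)&(w[...,2]>0)
v,u=np.nonzero(m); P=np.array([onz(*ray(s,a,b),.07) for a,b in zip(u,v)]); print('hole px',len(P),P.min(0).round(4),P.max(0).round(4))
```

```text
scene hole [0.447  0.4055 0.07  ]
top hole [0.4525 0.4027 0.07  ]
tip [[0.4302, 0.402, 0.0727], [0.4378, 0.406, 0.0857], [0.4453, 0.41, 0.0986]]
headtop [[0.4344, 0.402, 0.1479], [0.4419, 0.406, 0.1599], [0.4494, 0.41, 0.1719]]
handlebot [[0.4291, 0.402, 0.2056], [0.4366, 0.406, 0.2169], [0.4442, 0.41, 0.2281]]
hole px 185 [0.4365 0.3772 0.07  ] [0.5174 0.4579 0.07  ]
```

Run:
```python
from h import *
s,t=snap('scene'),snap('top')
print('headtop tri',[x.round(4) for x in tri(*ray(s,293/5+420,233/5+285),*ray(t,207/6.667+160,214/6.667+245))])
for z in(.13,.15,.17): print(onz(*ray(t,207/6.667+160,214/6.667+245),z).round(4), onz(*ray(s,293/5+420,233/5+285),z).round(4))
# handle end (yellow disc) top view: crop (497,220)
print('yellow top',[x.round(4) for x in tri(*ray(s,395/5+420,15/5+285),*ray(t,97/6.667+160,220/6.667+245))])
for z in(.27,.29,.31): print(onz(*ray(t,97/6.667+160,220/6.667+245),z).round(4))
for c,d in(('s',s),('t',t)):
    h=hsv(d); w=np.full((480,640,3),9.); w[d['z_map']>0]=world(d)
    nr=(np.hypot(w[...,0]-.447,w[...,1]-.405)<.05)
    for nm,m in(('blue',(h[...,0]>100)&(h[...,0]<128)&(h[...,1]>120)&nr),('yel',yel(d)&nr&(w[...,2]>.1))):
        P=w[m]; o=np.argsort(P[:,2])[::-1]; P=P[o]
        k=max(1,len(P)//5)
        print(c,nm,len(P),[P[i:i+k].mean(0).round(4).tolist() for i in range(0,len(P),k)])
```

```text
headtop tri [array([0.4423, 0.4004, 0.1543]), np.float64(0.0106)]
[0.4459 0.4013 0.13  ] [0.4232 0.396  0.13  ]
[0.4457 0.3971 0.15  ] [0.4357 0.4027 0.15  ]
[0.4455 0.393  0.17  ] [0.4482 0.4094 0.17  ]
yellow top [array([0.4416, 0.4072, 0.3083]), np.float64(0.0028)]
[0.4429 0.415  0.27  ]
[0.4427 0.4103 0.29  ]
[0.4425 0.4056 0.31  ]
s blue 129 [[0.4468, 0.4068, 0.1586], [0.4466, 0.4067, 0.1557], [0.4499, 0.4118, 0.1473], [0.4504, 0.4115, 0.1325], [0.4508, 0.4115, 0.1179], [0.451, 0.4099, 0.1065]]
s yel 105 [[0.4429, 0.4047, 0.3075], [0.4419, 0.4042, 0.3059], [0.4411, 0.404, 0.3049], [0.4462, 0.4071, 0.303], [0.4453, 0.4084, 0.2671]]
t blue 24 [[0.441, 0.3672, 0.3139], [0.4447, 0.3912, 0.2179], [0.4473, 0.3996, 0.1587], [0.4439, 0.397, 0.1515], [0.4446, 0.3956, 0.1413], [0.4418, 0.3943, 0.1268]]
t yel 20 [[0.4398, 0.4009, 0.3229], [0.4443, 0.4026, 0.3099], [0.4437, 0.405, 0.3079], [0.4437, 0.4026, 0.3046], [0.4438, 0.4038, 0.3021]]
```

Call:
{"method": "jog_arm", "body": {"commands": [-0.12, 0, 0.04, 0, 0, 0, 15, 0, 0, 0, 0, 0, 0, 15, 0.08, 0, 0.237, 0, 0, 0, 15, 0.08, 0, 0.237, 0, 0, 0, 15, 0.08, 0, 0.237, 0, 0, 0, 15, 0, 0, 0, 0, 0, 0, 15, 0, 0, 0, 0, 0, 0, 15]}}

```text
t: 19.8
tool_pos: [0.4649, 0.4051, 0.1849]
tool_rot: [-0.0, 2.821, 0.0]
contact_force: [0.9, 0.3, -0.4]
opening: 0.0197
grip_force: 103.3
```

Call:
{"method": "jog_arm", "body": {"commands": [0.08, 0, 0.237, 0, 0, 0, 15, 0.08, 0, 0.237, 0, 0, 0, 15, 0, 0, 0, 0, 0, 0, 15, 0, 0, 0, 0, 0, 0, 15]}}

```text
t: 20.3
tool_pos: [0.4646, 0.4049, 0.1545]
tool_rot: [-0.0, 2.822, -0.0]
contact_force: [0.5, 0.1, -0.3]
opening: 0.0201
grip_force: 103.3
```

Call:
{"method": "jog_arm", "body": {"commands": [0.053, 0, 0.158, 0, 0, 0, 15, 0, 0, 0, 0, 0, 0, 15, 0, 0, 0, 0, 0, 0, 50, 0, 0, 0, 0, 0, 0, 60, 0, 0, 0, 0, 0, 0, 60, 0, 0, 0, 0, 0, 0, 60, -0.177, 0, -0.527, 0, 0, 0, 60, -0.177, 0, -0.527, 0, 0, 0, 60, -0.177, 0, -0.527, 0, 0, 0, 60, -0.177, 0, -0.527, 0, 0, 0, 60, 0, 0, 0, 0, 0.8, 0, 60, 0, 0, 0, 0, 0.8, 0, 60, 0, 0, 0, 0, 0.8, 0, 60, 0, 0, 0, 0, 0.8, 0, 60, 0, 0, 0, 0, 0, 0, 80, 0, 0, 0, 0, 0, 0, 80], "newtons": 60}}

```text
t: 22.3
tool_pos: [0.4649, 0.405, 0.278]
tool_rot: [-0.0, 3.141, -0.0]
contact_force: [-0.1, -0.2, -0.3]
opening: 0.08
grip_force: 0.0
```

```bash
cat > see.py <<'E'
from h import *
for c in('scene','top'):
    d=snap(c,c+'_l.png'); w=np.full((480,640,3),9.); w[d['z_map']>0]=world(d); h=hsv(d)
    b=np.array([.002,0,-.001]) if c=='scene' else np.array([-.002,0,.0015])
    q=w[yel(d)&(np.hypot(w[...,0]-.449,w[...,1]-.406)<.06)&(w[...,2]>.1)]
    if len(q): print(c,'handle',(q.mean(0)-b).round(4),len(q),'zmax',np.percentile(q[:,2],97).round(3),'top',(q[q[:,2]>.205].mean(0)-b).round(4))
    for n,(u,v,_,__) in (): pass
    for a,u,v in blobs(red(d),10):
        p=w[int(v),int(u)]; 
        if not(.11<p[2]<.16 and p[0]<.75): continue
        g=p[:2]
        q=w[(np.hypot(w[...,0]-g[0],w[...,1]-g[1])<.085)]; rim=q[(q[:,2]>.06)&(q[:,2]<.08)]; bl=q[(q[:,2]>.122)&(q[:,2]<.15)]
        from scipy.optimize import least_squares
        r=least_squares(lambda v:np.hypot(rim[:,0]-v[0],rim[:,1]-v[1])-.048,g,loss='soft_l1',f_scale=.003)
        m=bl.mean(0); e=np.linalg.svd(bl[:,:2]-m[:2],full_matrices=False)[2][0]; pr=(bl[:,:2]-m[:2])@e
        print(c,'pot rim',(r.x-b[:2]).round(4),'bail',(m[:2]+e*(pr.min()+pr.max())/2-b[:2]).round(4),'ang',(np.degrees(np.arctan2(e[1],e[0]))%180).round(1),np.ptp(pr).round(3),'red z',p[2].round(3))
print(ctrl.get_obs()['tool_pos'])
E
python3 see.py
```

```text
scene handle [0.4516 0.4081 0.1966] 163 zmax 0.216 top [0.4496 0.4048 0.2141]
scene pot rim [0.6569 0.1615] bail [0.6571 0.1604] ang 77.4 0.102 red z 0.139
scene pot rim [0.4501 0.2195] bail [0.4501 0.2178] ang 76.3 0.104 red z 0.14
top handle [0.4528 0.384  0.2706] 3 zmax 0.372 top [0.4528 0.384  0.2706]
top pot rim [0.657  0.1607] bail [0.6572 0.1609] ang 77.4 0.099 red z 0.135
top pot rim [0.4501 0.2188] bail [0.4502 0.2188] ang 75.9 0.1 red z 0.14
[0.46455572 0.40507815 0.27825484]
```

Call:
{"method": "jog_arm", "body": {"commands": [0.27, 0, 0, 0, 0, 0, 80, 0, 0, 0, 0, 0, 0, 80, 0, 0, 0.5, 0, 0, 0, 80, 0, 0, 0.5, 0, 0, 0, 80, 0, 0, 0.5, 0, 0, 0, 80, 0, 0, 0.44, 0, 0, 0, 80, 0, 0, 0, 0, 0, 0, 80, 0, 0, 0, 0, 0, 0, 40, 0, 0, 0, 0, 0, 0, 15, 0, 0, 0, 0, 0, 0, 15, 0, 0, 0, 0, 0, 0, 15, 0, 0, 0, 0, 0, 0, 15, 0, 0, 0, 0, 0, 0, 15], "newtons": 60}}

```text
t: 24.02
tool_pos: [0.4497, 0.4055, 0.1633]
tool_rot: [-0.0, 3.139, 0.002]
contact_force: [0.1, -0.5, 5.9]
opening: 0.0198
grip_force: 59.0
```

Call:
{"method": "jog_arm", "body": {"commands": [0, 0, -0.3, 0, 0, 0, 15, 0, 0, -0.5, 0, 0, 0, 15, 0, 0, -0.5, 0, 0, 0, 15, 0, 0, -0.5, 0, 0, 0, 15, 0, 0, -0.5, 0, 0, 0, 15, 0, 0, -0.5, 0, 0, 0, 15, 0, 0, -0.5, 0, 0, 0, 15, 0, 0, 0, 0, 0, 0, 15, 0, 0, 0, 0, 0, 0, 15]}}

```text
t: 25.15
tool_pos: [0.4485, 0.4047, 0.3583]
tool_rot: [0.0, -3.14, 0.002]
contact_force: [0.0, -0.6, -2.0]
opening: 0.0197
grip_force: 58.8
```

```bash
python3 axis.py
```

```text
tcp [0.4485 0.4047 0.3583] zt [-0.002 -0.001 -1.   ] grasp [0.4485 0.4047 0.377 ]
scene b 100 [0.4547 0.4107 0.2478]
scene y 113 [0.453  0.4088 0.3742]
top b 5 [0.4459 0.3939 0.2256]
top y 0 
tip [0.4459 0.4032 0.203 ] axis [-0.015  0.024  1.   ] cost 0.0005050478178543767 grip-dist 0.1739 off 0.0059
```

Call:
{"method": "jog_arm", "body": {"commands": [-0.383, -0.496, 0, 0, 0, 0, 15, -0.383, -0.496, 0, 0, 0, 0, 15, -0.383, -0.496, 0, 0, 0, 0, 15, -0.383, -0.496, 0, 0, 0, 0, 15, -0.383, -0.496, 0, 0, 0, 0, 15, -0.383, -0.496, 0, 0, 0, 0, 15, -0.383, -0.496, 0, 0, 0, 0, 15, -0.383, -0.496, 0, 0, 0, 0, 15, 0, 0, 0, 0, 0, 0, 15, 0, 0, 0.5, 0, 0, 0, 15, 0, 0, 0, 0, 0, 0, 15]}}

```text
t: 26.62
tool_pos: [0.6308, 0.1674, 0.3254]
tool_rot: [0.001, -3.134, 0.001]
contact_force: [-0.5, 0.2, -1.1]
opening: 0.0194
grip_force: 58.9
```

```bash
python3 see.py | grep pot; python3 axis.py
```

```text
scene pot rim [0.6569 0.1616] bail [0.6571 0.1608] ang 77.5 0.104 red z 0.14
scene pot rim [0.4499 0.2195] bail [0.4502 0.2182] ang 76.3 0.104 red z 0.14
top pot rim [0.6574 0.1606] bail [0.6502 0.1379] ang 82.3 0.051 red z 0.141
tcp [0.6321 0.1675 0.3292] zt [-0.002 -0.    -1.   ] grasp [0.6321 0.1675 0.3479]
scene b 94 [0.6361 0.1759 0.216 ]
scene y 103 [0.636  0.1754 0.3291]
top b 25 [0.6249 0.1639 0.2337]
top y 0 
tip [0.6342 0.1655 0.177 ] axis [-0.029  0.011  1.   ] cost 0.0004795452325886429 grip-dist 0.171 off 0.0029
```

Call:
{"method": "jog_arm", "body": {"commands": [0, 0, 0.45, 0, 0, 0, 15, 0, 0, 0.45, 0, 0, 0, 15, 0, 0, 0.45, 0, 0, 0, 15, 0, 0, 0.45, 0, 0, 0, 15, 0, 0, 0.2, 0, 0, 0, 15, 0, 0, 0, 0, 0, 0, 15]}}

```text
t: 27.58
tool_pos: [0.6326, 0.167, 0.2097]
tool_rot: [0.001, -3.141, 0.0]
contact_force: [-0.1, 0.3, -0.2]
opening: 0.02
grip_force: 58.9
```

Call:
{"method": "jog_arm", "body": {"commands": [0, 0, 0.35, 0, 0, 0, 15, 0, 0, 0.36, 0, 0, 0, 15, 0, 0, 0, 0, 0, 0, 15, 0, 0, 0, 0, 0, 0, 15, 0, 0, 0, 0, 0, 0, 15, 0, 0, -0.5, 0, 0, 0, 15, 0, 0, -0.5, 0, 0, 0, 15, 0, 0, 0, 0, 0, 0, 15, 0, 0, 0, 0, 0, 0, 15, 0, 0, 0.5, 0, 0, 0, 15, 0, 0, 0.5, 0, 0, 0, 15, 0, 0, 0, 0, 0, 0, 15, 0, 0, 0, 0, 0, 0, 15, 0, 0, 0, 0, 0, 0, 15]}}

```text
t: 29.32
tool_pos: [0.633, 0.167, 0.1676]
tool_rot: [-0.0, 3.141, 0.0]
contact_force: [1.1, 0.7, -0.5]
opening: 0.0197
grip_force: 64.9
```

Call:
{"method": "jog_arm", "body": {"commands": [0, 0, -0.4, 0, 0, 0, 15, 0, 0, -0.55, 0, 0, 0, 15, 0, 0, -0.55, 0, 0, 0, 15, 0, 0, -0.55, 0, 0, 0, 15, 0, 0, -0.55, 0, 0, 0, 15, 0, 0, -0.55, 0, 0, 0, 15, 0, 0, 0, 0, 0, 0, 15, 0.384, 0.496, 0, 0, 0, 0, 15, 0.384, 0.496, 0, 0, 0, 0, 15, 0.384, 0.496, 0, 0, 0, 0, 15, 0.384, 0.496, 0, 0, 0, 0, 15, 0.384, 0.496, 0, 0, 0, 0, 15, 0.384, 0.496, 0, 0, 0, 0, 15, 0.384, 0.496, 0, 0, 0, 0, 15, 0.384, 0.496, 0, 0, 0, 0, 15, 0, 0, 0, 0, 0, 0, 15, 0, 0, 0, 0, 0, 0, 15]}}

```text
t: 31.45
tool_pos: [0.4484, 0.4044, 0.3547]
tool_rot: [0.0, -3.14, 0.002]
contact_force: [0.2, -0.9, -1.0]
opening: 0.0197
grip_force: 64.9
```

```bash
python3 axis.py
```

```text
tcp [0.4484 0.4044 0.3547] zt [-0.001 -0.002 -1.   ] grasp [0.4484 0.4045 0.3734]
scene b 99 [0.4549 0.4113 0.2472]
scene y 111 [0.4527 0.4086 0.3729]
top b 2 [0.4467 0.3941 0.2296]
top y 0 
tip [0.4466 0.4033 0.2013] axis [-0.019  0.024  1.   ] cost 0.0004858262888376904 grip-dist 0.172 off 0.0059
```

Call:
{"method": "jog_arm", "body": {"commands": [0, 0, 0.5, 0, 0, 0, 15, 0, 0, 0.5, 0, 0, 0, 15, 0, 0, 0.5, 0, 0, 0, 15, 0, 0, 0.5, 0, 0, 0, 15, 0, 0, 0.25, 0, 0, 0, 15, 0, 0, 0.25, 0, 0, 0, 15, 0, 0, 0, 0, 0, 0, 15]}}

```text
t: 32.42
tool_pos: [0.4482, 0.4045, 0.2052]
tool_rot: [-0.0, -3.14, 0.002]
contact_force: [0.3, -0.4, -0.8]
opening: 0.0199
grip_force: 65.0
```

Inserted with no contact force. I'll finish the descent, release and rise.

Call:
{"method": "jog_arm", "body": {"commands": [0, 0, 0.25, 0, 0, 0, 15, 0, 0, 0.25, 0, 0, 0, 15, 0, 0, 0.15, 0, 0, 0, 15, 0, 0, 0, 0, 0, 0, 15, 0, 0, 0, 0, 0, 0, 15, 0, 0, 0, 0, 0, 0, 50, 0, 0, 0, 0, 0, 0, 60, 0, 0, 0, 0, 0, 0, 60, 0, 0, 0, 0, 0, 0, 60, 0, 0, 0, 0, 0, 0, 60, 0, 0, -0.5, 0, 0, 0, 60, 0, 0, -0.5, 0, 0, 0, 60, 0, 0, -0.5, 0, 0, 0, 60, 0, 0, -0.5, 0, 0, 0, 60, 0, 0, 0, 0, 0, 0, 60, 0, 0, 0, 0, 0, 0, 60]}}

```text
t: 34.42
tool_pos: [0.4481, 0.4047, 0.2857]
tool_rot: [0.0, -3.14, 0.002]
contact_force: [-0.1, 0.4, -0.9]
opening: 0.0602
grip_force: 0.0
```

```bash
python3 see.py
```

```text
scene handle [0.4516 0.4102 0.1964] 154 zmax 0.216 top [0.45   0.4071 0.2141]
scene pot rim [0.6569 0.1617] bail [0.6568 0.1599] ang 77.4 0.104 red z 0.143
scene pot rim [0.45   0.2194] bail [0.4504 0.219 ] ang 76.1 0.105 red z 0.137
top pot rim [0.6568 0.1606] bail [0.6572 0.1612] ang 77.3 0.1 red z 0.133
top pot rim [0.4501 0.2188] bail [0.4503 0.2195] ang 75.8 0.1 red z 0.137
[0.44773749 0.40448206 0.28485804]
```

Call:
{"method": "jog_arm", "body": {"commands": [0, 0, 0, 0, 0, 0.955, 60, 0, 0, 0, 0, 0, 0.955, 60, 0, 0, 0, 0, 0, 0.955, 60, 0, 0, 0, 0, 0, 0.955, 60, 0, 0, 0, 0, 0, 0.955, 60, 0, 0, 0, 0, 0, 0.955, 60, 0, 0, 0, 0, 0, 0.955, 60, 0, 0, 0, 0, 0, 0.955, 60, 0, 0, 0, 0, 0, 0.955, 60, 0, 0, 0, 0, 0, 0.955, 60, 0, 0, 0, 0, 0, 0.955, 60, 0, 0, 0, 0, 0, 0.955, 60, 0, 0, 0, 0, 0, 0.955, 60, 0, 0, 0, 0, 0, 0.955, 60, 0, 0, 0, 0, 0, 0.955, 60, 0, 0, 0, 0, 0, 0.955, 60, 0, 0, 0, 0, 0, 0.955, 60, 0, 0, 0, 0, 0, 0.955, 60, 0, 0, 0, 0, 0, 0.955, 60, 0, 0, 0, 0, 0, 0, 60]}}

```text
t: 37.02
tool_pos: [0.448, 0.4046, 0.2854]
tool_rot: [-2.474, -1.936, 0.004]
contact_force: [-0.3, 0.3, -0.9]
opening: 0.0594
grip_force: 0.0
```

```bash
cat > go.py <<'E'
import sys
from h import *
o=ctrl.get_obs(); T=np.array(o['tool_pos']); Rm=R.from_rotvec(o['tool_rot']).as_matrix()
a=[float(x) for x in sys.argv[1:]]
d=np.array(a[:3])-T; print('tcp',T.round(4),'yaw y',np.degrees(np.arctan2(Rm[1,1],Rm[0,1])).round(2),'q',np.round(o['q'],2))
print('tool shift shares',(Rm.T@d/.06).round(3),'turn z shares',[( -np.radians(y-np.degrees(np.arctan2(Rm[1,1],Rm[0,1])))/.1).round(2) for y in a[3:]])
E
python3 go.py .45 .219 .2 -14
```

```text
tcp [0.448  0.4046 0.2854] yaw y -13.89 q [ 0.61 -0.03  1.56 -0.    1.62  0.85]
tool shift shares [-2.992  0.778  1.429] turn z shares [np.float64(0.02)]
```

Call:
{"method": "jog_arm", "body": {"commands": [-0.5, 0.13, 0.12, 0, 0, 0, 60, -0.5, 0.13, 0.12, 0, 0, 0, 60, -0.5, 0.13, 0.12, 0, 0, 0, 60, -0.5, 0.13, 0.12, 0, 0, 0, 60, -0.5, 0.13, 0.12, 0, 0, 0, 60, -0.5, 0.13, 0.12, 0, 0, 0, 60, 0, 0, 0, 0, 0, 0, 60, 0, 0, 0.4, 0, 0, 0, 60, 0, 0, 0, 0, 0, 0, 60]}}

```text
t: 38.15
tool_pos: [0.4491, 0.2192, 0.2178]
tool_rot: [-2.472, -1.936, 0.006]
contact_force: [-0.2, -0.1, 0.3]
opening: 0.0597
grip_force: 0.0
```

```bash
python3 go.py .45 .219 .115 -14; python3 see.py|grep pot
python3 - <<'E'
import cv2
a=cv2.imread('pics/scene_l.png')
cv2.imwrite('pics/s7.png',cv2.resize(a[200:350,320:480],(640,600),interpolation=cv2.INTER_CUBIC))
E
```

```text
tcp [0.4491 0.2192 0.2178] yaw y -13.87 q [ 0.3  -0.26  1.87  0.    1.53  0.55]
tool shift shares [0.003 0.022 1.713] turn z shares [np.float64(0.02)]
scene pot rim [0.6569 0.1617] bail [0.657  0.1608] ang 77.5 0.105 red z 0.14
scene pot rim [0.45   0.2195] bail [0.4501 0.2182] ang 76.2 0.105 red z 0.136
top pot rim [0.657  0.1606] bail [0.6573 0.1612] ang 77.4 0.099 red z 0.142
```

View pics/s7.png

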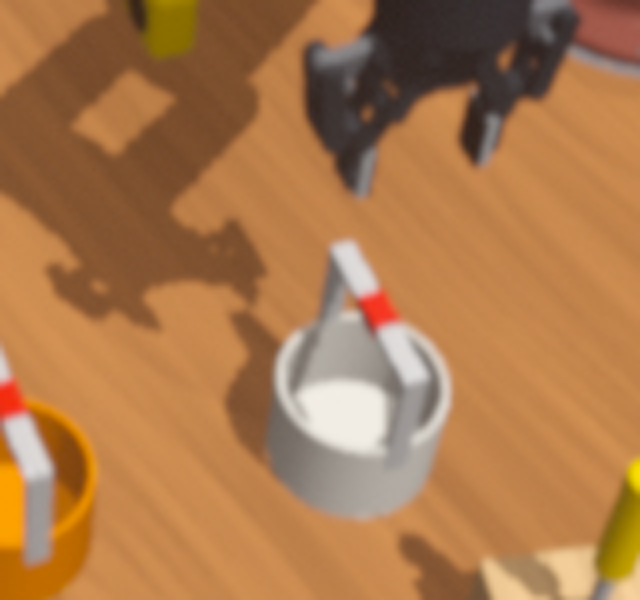

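The fingers, at crop (360,190) and (480,160), straddle the white bail's red grip at (378,308). Next I lower and close.

Call:
{"method": "jog_arm", "body": {"commands": [0, 0, 0.43, 0, 0, 0, 60, 0, 0.02, 0.43, 0, 0, 0, 60, 0, 0, 0.43, 0, 0, 0, 60, 0, 0, 0.42, 0, 0, 0, 60, 0, 0, 0, 0, 0, 0, 60, 0, 0, 0, 0, 0, 0, 30, 0, 0, 0, 0, 0, 0, 10, 0, 0, 0, 0, 0, 0, 10, 0, 0, 0, 0, 0, 0, 10, 0, 0, 0, 0, 0, 0, 10, 0, 0, 0, 0, 0, 0, 10], "newtons": 80}}

```text
t: 39.62
tool_pos: [0.4516, 0.2187, 0.1174]
tool_rot: [2.475, 1.935, -0.0]
contact_force: [-1.1, -0.2, 0.7]
opening: 0.01
grip_force: 0.0
```

```bash
python3 see.py|grep pot
python3 - <<'E'
import cv2
a=cv2.imread('pics/scene_l.png')
cv2.imwrite('pics/s8.png',cv2.resize(a[220:350,340:480],(646,600),interpolation=cv2.INTER_CUBIC))
E
```

```text
scene pot rim [0.6569 0.1616] bail [0.6569 0.16  ] ang 77.6 0.103 red z 0.14
scene pot rim [0.4499 0.2196] bail [0.4515 0.2217] ang 77.2 0.098 red z 0.139
top pot rim [0.6569 0.1606] bail [0.6573 0.1612] ang 77.1 0.1 red z 0.144
```

View pics/s8.png

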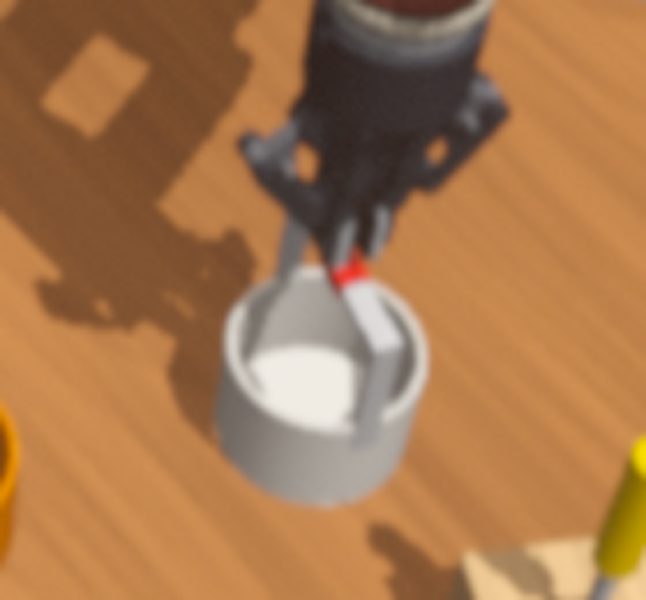

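The fingers straddle the grip at crop (350,268). Nothing resists them yet, so I'll close further.

Call:
{"method": "jog_arm", "body": {"commands": [0, 0, 0, 0, 0, 0, 0, 0, 0, 0, 0, 0, 0, 0, 0, 0, 0, 0, 0, 0, 0, 0, 0, 0, 0, 0, 0, 0]}}

```text
t: 40.22
tool_pos: [0.4516, 0.2187, 0.1174]
tool_rot: [-2.475, -1.935, -0.0]
contact_force: [0.4, -0.3, -0.2]
opening: 0.0001
grip_force: 0.0
```

Run:
```python
from h import *
d=snap('scene','scene_m.png'); t=snap('top','top_m.png')
w=np.full((480,640,3),9.); w[d['z_map']>0]=world(d)
q=w[red(d)&(np.hypot(w[...,0]-.45,w[...,1]-.219)<.06)]; print(len(q),q.min(0).round(3),q.max(0).round(3),q.mean(0).round(3))
for v in range(262,284,2): print(v,[(u,w[v,u].round(3).tolist(),d['image'][v,u].tolist()) for u in(412,415,418,421)])
a=cv2.imread('pics/scene_m.png');b=cv2.imread('pics/top_m.png')
cv2.imwrite('pics/s9.png',np.hstack([cv2.resize(a[240:310,380:450],(420,420),interpolation=cv2.INTER_CUBIC),cv2.resize(b[240:300,230:290],(380,420),interpolation=cv2.INTER_CUBIC)]))
```

```text
30 [0.444 0.211 0.135] [0.467 0.229 0.161] [0.455 0.222 0.141]
262 [(412, [0.47, 0.22, 0.205], [58, 47, 45]), (415, [0.47, 0.228, 0.213], [55, 43, 39]), (418, [0.467, 0.233, 0.217], [62, 52, 50]), (421, [0.453, 0.23, 0.204], [59, 46, 44])]
264 [(412, [0.469, 0.22, 0.198], [57, 46, 42]), (415, [0.469, 0.229, 0.207], [60, 49, 46]), (418, [0.46, 0.228, 0.2], [64, 55, 53]), (421, [0.453, 0.23, 0.198], [71, 63, 62])]
266 [(412, [0.471, 0.224, 0.196], [56, 46, 42]), (415, [0.465, 0.227, 0.195], [62, 52, 50]), (418, [0.459, 0.229, 0.193], [88, 81, 81]), (421, [0.451, 0.231, 0.19], [129, 125, 124])]
268 [(412, [0.467, 0.221, 0.183], [57, 44, 40]), (415, [0.464, 0.227, 0.188], [75, 67, 66]), (418, [0.457, 0.228, 0.185], [122, 118, 118]), (421, [0.45, 0.231, 0.183], [135, 131, 130])]
270 [(412, [0.466, 0.221, 0.177], [60, 49, 46]), (415, [0.46, 0.224, 0.176], [96, 90, 89]), (418, [0.457, 0.229, 0.179], [118, 113, 111]), (421, [0.451, 0.232, 0.178], [122, 115, 112])]
272 [(412, [0.466, 0.222, 0.171], [66, 56, 54]), (415, [0.46, 0.225, 0.169], [112, 107, 105]), (418, [0.454, 0.229, 0.169], [116,
[... 304 characters left out ...]
 [0.459, 0.227, 0.157], [143, 122, 121]), (418, [0.453, 0.23, 0.156], [170, 111, 101]), (421, [0.348, 0.149, -0.006], [191, 132, 85])]
278 [(412, [0.457, 0.218, 0.138], [172, 47, 37]), (415, [0.451, 0.221, 0.137], [212, 79, 72]), (418, [0.445, 0.225, 0.138], [228, 80, 55]), (421, [0.356, 0.157, -0.0], [195, 129, 77])]
280 [(412, [0.459, 0.221, 0.135], [168, 56, 47]), (415, [0.454, 0.225, 0.137], [236, 83, 74]), (418, [0.452, 0.232, 0.143], [224, 131, 125]), (421, [0.358, 0.161, -0.003], [204, 152, 117])]
282 [(412, [0.459, 0.222, 0.129], [142, 97, 89]), (415, [0.457, 0.229, 0.136], [212, 173, 172]), (418, [0.449, 0.231, 0.132], [219, 209, 207]), (421, [0.404, 0.201, 0.066], [214, 198, 187])]
```

View pics/s9.png

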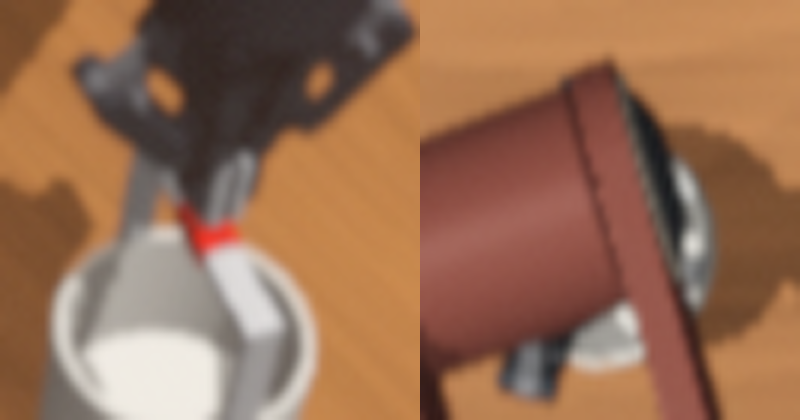

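In the closed view the fingertips end above the red grip, which is at crop (210,232): depth puts them at about 0.155. I'll open, go 35 mm lower and close again. By either reading of the tip height that move is clear.

Call:
{"method": "jog_arm", "body": {"commands": [0, 0, 0, 0, 0, 0, 60, 0, 0, 0, 0, 0, 0, 60, 0, 0, 0, 0, 0, 0, 60, 0, 0, 0, 0, 0, 0, 60, 0, 0, 0.2, 0, 0, 0, 60, 0, 0, 0.2, 0, 0, 0, 60, 0, 0, 0.18, 0, 0, 0, 60, 0, 0, 0, 0, 0, 0, 60, 0, 0, 0, 0, 0, 0, 30, 0, 0, 0, 0, 0, 0, 8, 0, 0, 0, 0, 0, 0, 5, 0, 0, 0, 0, 0, 0, 5, 0, 0, 0, 0, 0, 0, 5, 0, 0, 0, 0, 0, 0, 5]}}

```text
t: 42.08
tool_pos: [0.4519, 0.219, 0.0833]
tool_rot: [-2.475, -1.935, -0.001]
contact_force: [-3.0, 0.7, 5.8]
opening: 0.0147
grip_force: 78.8
```

Call:
{"method": "jog_arm", "body": {"commands": [0, 0, -0.2, 0, 0, 0, 5, 0, 0, -0.4, 0, 0, 0, 5, 0, 0, -0.5, 0, 0, 0, 5, 0, 0, -0.5, 0, 0, 0, 5, 0, 0, -0.5, 0, 0, 0, 5, 0, 0, 0, 0, 0, 0.725, 5, 0, 0, 0, 0, 0, 0.725, 5, 0, 0, 0, 0, 0, 0.725, 5, 0, 0, 0, 0, 0, 0.725, 5, 0, 0, 0, 0, 0, 0, 5]}}

```text
t: 43.32
tool_pos: [0.4514, 0.2185, 0.2081]
tool_rot: [2.728, 1.558, -0.001]
contact_force: [-1.1, 0.3, -2.7]
opening: 0.0147
grip_force: 78.3
```

```bash
python3 go.py .398 -.351 .205 -30.5; python3 see.py
python3 - <<'E'
import cv2
a=cv2.imread('pics/scene_l.png')
cv2.imwrite('pics/s10.png',cv2.resize(a[200:350,320:480],(640,600),interpolation=cv2.INTER_CUBIC))
E
```

```text
tcp [0.4514 0.2185 0.2081] yaw y -30.52 q [ 0.3  -0.25  1.88 -0.    1.51  0.84]
tool shift shares [-8.628  4.054  0.058] turn z shares [np.float64(-0.0)]
scene handle [0.4511 0.4111 0.198 ] 156 zmax 0.216 top [0.4494 0.4082 0.2141]
scene pot rim [0.6569 0.1616] bail [0.6569 0.16  ] ang 77.5 0.102 red z 0.138
top handle [0.4504 0.4001 0.2136] 13 zmax 0.222 top [0.4504 0.4001 0.2136]
top pot rim [0.6569 0.1607] bail [0.6572 0.1608] ang 77.4 0.1 red z 0.147
[0.45146352 0.2185381  0.20828543]
```

View pics/s10.png

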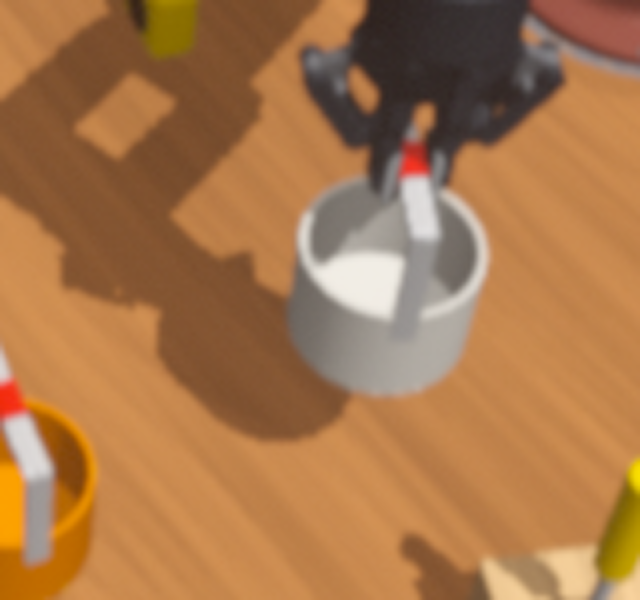

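The white pot hangs level from the fingers at crop (415,160). I'll carry it to the front of hook 1.

Call:
{"method": "jog_arm", "body": {"commands": [-0.3, 0.14, -0.05, 0, 0, 0, 5, -0.54, 0.2535, -0.05, 0, 0, 0, 5, -0.54, 0.2535, -0.05, 0, 0, 0, 5, -0.54, 0.2535, -0.05, 0, 0, 0, 5, -0.54, 0.2535, -0.05, 0, 0, 0, 5, -0.54, 0.2535, -0.05, 0, 0, 0, 5, -0.54, 0.2535, 0, 0, 0, 0, 5, -0.54, 0.2535, 0, 0, 0, 0, 5, -0.54, 0.2535, 0, 0, 0, 0, 5, -0.54, 0.2535, 0, 0, 0, 0, 5, -0.54, 0.2535, 0, 0, 0, 0, 5, -0.54, 0.2535, 0, 0, 0, 0, 5, -0.54, 0.2535, 0, 0, 0, 0, 5, -0.54, 0.2535, 0, 0, 0, 0, 5, -0.54, 0.2535, 0, 0, 0, 0, 5, -0.54, 0.2535, 0, 0, 0, 0, 5, -0.23, 0.11, 0, 0, 0, 0, 5, 0, 0, 0, 0, 0, 0, 5, 0, 0, 0, 0, 0, 0, 5]}}

```text
t: 45.8
tool_pos: [0.3978, -0.3498, 0.2265]
tool_rot: [-2.727, -1.558, -0.001]
contact_force: [-1.0, -0.1, -1.1]
opening: 0.0148
grip_force: 78.3
```

```bash
cat > hang.py <<'E'
import sys
from h import *
hk=np.array([float(x) for x in sys.argv[1:3]])
o=ctrl.get_obs(); T=np.array(o['tool_pos']); g=T+[0,0,.0507]
print('grip believed',g.round(4))
u=np.array([.8616,-.5076]); vv=np.array([.5076,.8616])
for c in('scene','top'):
    d=snap(c,c+'_h.png'); w=np.full((480,640,3),9.); w[d['z_map']>0]=world(d)
    b=np.array([.002,0,-.001]) if c=='scene' else np.array([-.002,0,.0015])
    q=w[red(d)&(np.hypot(w[...,0]-g[0],w[...,1]-g[1])<.05)&(w[...,2]>.12)]
    if len(q): print(c,'red',(q.mean(0)-b).round(4),len(q))
    q=w[(np.hypot(w[...,0]-g[0],w[...,1]-g[1])<.07)&(np.abs(w[...,2]-g[2]+.064)<.010)]-b
    from scipy.optimize import least_squares
    if len(q)>20:
        r=least_squares(lambda v:np.hypot(q[:,0]-v[0],q[:,1]-v[1])-.048,g[:2],loss='soft_l1',f_scale=.003); print(c,'rim',r.x.round(4),len(q))
e=g[:2]-hk; print('rack-frame offset from hook x,y',(e@u).round(4),(e@vv).round(4),'dz',(g[2]-.207).round(4))
E
python3 hang.py .484 -.4015; python3 go.py .484 -.4015 .224 -30.5
```

```text
grip believed [ 0.3978 -0.3498  0.2772]
scene red [ 0.3959 -0.3497  0.2837] 16
scene rim [ 0.3964 -0.3484] 274
top rim [ 0.3969 -0.3481] 98
rack-frame offset from hook x,y -0.1005 0.0008 dz 0.0702
tcp [ 0.3979 -0.3498  0.2266] yaw y -30.49 q [-0.86 -0.19  1.8   0.    1.53 -0.33]
tool shift shares [-0.015  1.673  0.044] turn z shares [np.float64(0.0)]
```

Call:
{"method": "jog_arm", "body": {"commands": [0, 0, 0.28, 0, 0, 0, 5, -0.02, 0, 0.28, 0, 0, 0, 5, 0, 0, 0, 0, 0, 0, 5, 0, 0.2, 0, 0, 0, 0, 5, 0, 0.2, 0, 0, 0, 0, 5, 0, 0.2, 0, 0, 0, 0, 5, 0, 0, 0, 0, 0, 0, 5, 0, 0, 0, 0, 0, 0, 5]}}

```text
t: 46.9
tool_pos: [0.428, -0.3701, 0.1929]
tool_rot: [-2.728, -1.557, 0.0]
contact_force: [0.1, -0.6, -2.2]
opening: 0.0147
grip_force: 78.3
```

```bash
python3 hang.py .484 -.4015
python3 - <<'E'
import cv2
a=cv2.imread('pics/scene_h.png')
cv2.imwrite('pics/s11.png',cv2.resize(a[85:205,220:340],(600,600),interpolation=cv2.INTER_CUBIC))
E
```

```text
grip believed [ 0.428  -0.3701  0.2436]
scene red [ 0.4262 -0.3699  0.2499] 18
scene rim [ 0.4264 -0.3687] 234
top rim [ 0.4267 -0.3684] 93
rack-frame offset from hook x,y -0.0642 -0.0014 dz 0.0366
```

View pics/s11.png

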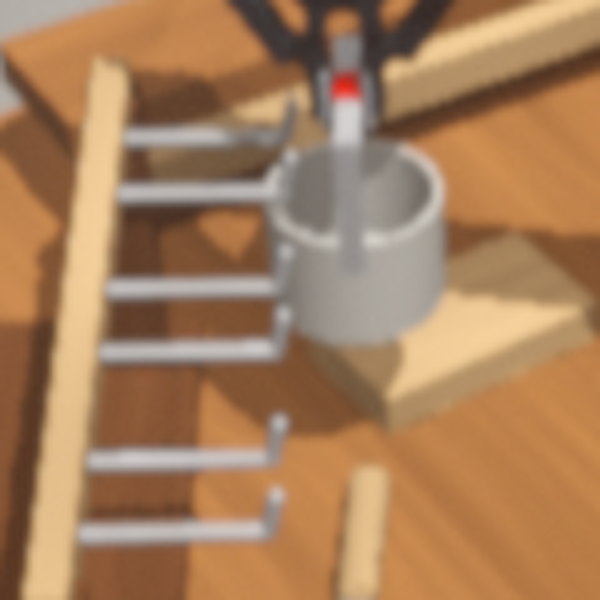

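The white pot sits in front of hook 1, with its bail (red at crop (345,85)) above the upturned tips at (290,110–160). I'll move it in.

Call:
{"method": "jog_arm", "body": {"commands": [0.02, 0.2, 0, 0, 0, 0, 5, 0, 0.2, 0, 0, 0, 0, 5, 0, 0.2, 0, 0, 0, 0, 5, 0, 0.2, 0, 0, 0, 0, 5, 0, 0.2, 0, 0, 0, 0, 5, 0, 0.06, 0, 0, 0, 0, 5, 0, 0, 0, 0, 0, 0, 5, 0, 0, 0, 0, 0, 0, 5]}}

```text
t: 48.0
tool_pos: [0.4832, -0.4013, 0.1929]
tool_rot: [-2.728, -1.557, 0.0]
contact_force: [0.4, -0.2, -2.1]
opening: 0.0147
grip_force: 78.3
```

```bash
python3 hang.py .484 -.4015
```

```text
grip believed [ 0.4832 -0.4013  0.2436]
scene red [ 0.4808 -0.4037  0.2488] 15
scene rim [ 0.4811 -0.3999] 249
top rim [ 0.4823 -0.3999] 88
rack-frame offset from hook x,y -0.0008 -0.0003 dz 0.0366
```

Call:
{"method": "jog_arm", "body": {"commands": [0, 0, 0.18, 0, 0, 0, 5, 0, 0, 0.18, 0, 0, 0, 5, 0, 0, 0.12, 0, 0, 0, 5, 0, 0, 0.07, 0, 0, 0, 5, 0, 0, 0.05, 0, 0, 0, 5, 0, 0, 0, 0, 0, 0, 5]}}

```text
t: 48.85
tool_pos: [0.4834, -0.4015, 0.1569]
tool_rot: [-2.728, -1.557, 0.0]
contact_force: [-0.2, 0.4, -2.3]
opening: 0.0144
grip_force: 78.3
```

Force −2.3 N, so the pot is still carried. A little further down.

Call:
{"method": "jog_arm", "body": {"commands": [0, 0, 0.03, 0, 0, 0, 5, 0, 0, 0.03, 0, 0, 0, 5, 0, 0, 0.03, 0, 0, 0, 5, 0, 0, 0, 0, 0, 0, 5]}}

```text
t: 49.35
tool_pos: [0.484, -0.4021, 0.1558]
tool_rot: [2.726, 1.556, 0.001]
contact_force: [-5.3, 3.6, 10.9]
opening: 0.0144
grip_force: 80.1
```

Call:
{"method": "jog_arm", "body": {"commands": [0, 0, -0.04, 0, 0, 0, 5, 0, 0, 0, 0, 0, 0, 14, 0, 0, 0, 0, 0, 0, 20, 0, 0, 0, 0, 0, 0, 30, 0, 0, 0, 0, 0, 0, 42, 0, 0, 0, 0, 0, 0, 42, 0, 0, 0, 0, 0, 0, 42, 0, 0, -0.3, 0, 0, 0, 42, 0, 0, -0.5, 0, 0, 0, 42, 0, 0, -0.5, 0, 0, 0, 42, 0, 0, -0.5, 0, 0, 0, 42, 0, 0, -0.5, 0, 0, 0, 42, 0, 0, 0, 0, 0, 0, 42]}}

```text
t: 50.98
tool_pos: [0.4847, -0.4027, 0.2972]
tool_rot: [2.721, 1.553, 0.003]
contact_force: [0.3, -0.6, -0.6]
opening: 0.042
grip_force: 0.0
```

```bash
cat > chk.py <<'E'
import sys
from h import *
from scipy.optimize import least_squares
g=np.array([float(x) for x in sys.argv[1:3]])
for c in('scene','top'):
    d=snap(c,c+'_c.png'); w=np.full((480,640,3),9.); w[d['z_map']>0]=world(d)
    b=np.array([.002,0,-.001]) if c=='scene' else np.array([-.002,0,.0015])
    q=w[red(d)&(np.hypot(w[...,0]-g[0],w[...,1]-g[1])<.05)&(w[...,2]>.12)]
    if len(q): print(c,'red',(q.mean(0)-b).round(4),len(q))
    q=w[(np.hypot(w[...,0]-g[0],w[...,1]-g[1])<.07)&(np.abs(w[...,2]-.143)<.010)]-b
    if len(q)>20:
        r=least_squares(lambda v:np.hypot(q[:,0]-v[0],q[:,1]-v[1])-.048,g,loss='soft_l1',f_scale=.003); print(c,'rim',r.x.round(4),len(q))
E
python3 chk.py .484 -.4015; python3 go.py .657 .161 .27 -12.6;python3 see.py|grep pot
```

```text
scene red [ 0.4824 -0.401   0.2128] 14
scene rim [ 0.4827 -0.4004] 202
top red [ 0.4857 -0.3981  0.2136] 26
top rim [ 0.483  -0.4004] 118
tcp [ 0.4834 -0.4015  0.2923] yaw y -30.56 q [-0.81  0.02  1.49 -0.    1.63 -0.28]
tool shift shares [ 9.543 -2.276  0.368] turn z shares [np.float64(-3.14)]
scene pot rim [0.6569 0.1615] bail [0.6569 0.1598] ang 77.5 0.103 red z 0.138
top pot rim [0.6569 0.1606] bail [0.6572 0.161 ] ang 77.4 0.1 red z 0.143
```

White hangs well at hook 1, with the grip at z 0.207. Orange is next.

Call:
{"method": "jog_arm", "body": {"commands": [0, 0, -0.2, 0, 0, -0.785, 60, 0, 0, -0.2, 0, 0, -0.785, 60, 0, 0, 0, 0, 0, -0.785, 60, 0, 0, 0, 0, 0, -0.785, 60, 0, 0, 0, 0, 0, 0, 60]}}

```text
t: 51.8
tool_pos: [0.483, -0.401, 0.3141]
tool_rot: [-2.45, -1.962, 0.0]
contact_force: [0.4, -0.1, 0.8]
opening: 0.0604
grip_force: 0.0
```

```bash
python3 go.py .657 .161 .2 -12.6
```

```text
tcp [ 0.483  -0.401   0.3141] yaw y -12.63 q [-0.81  0.02  1.46  0.    1.67 -0.59]
tool shift shares [9.772 0.786 1.916] turn z shares [np.float64(-0.0)]
```

Call:
{"method": "jog_arm", "body": {"commands": [0.543, 0.0437, 0, 0, 0, 0, 60, 0.543, 0.0437, 0, 0, 0, 0, 60, 0.543, 0.0437, 0, 0, 0, 0, 60, 0.543, 0.0437, 0, 0, 0, 0, 60, 0.543, 0.0437, 0, 0, 0, 0, 60, 0.543, 0.0437, 0, 0, 0, 0, 60, 0.543, 0.0437, 0, 0, 0, 0, 60, 0.543, 0.0437, 0, 0, 0, 0, 60, 0.543, 0.0437, 0, 0, 0, 0, 60, 0.543, 0.0437, 0, 0, 0, 0, 60, 0.543, 0.0437, 0, 0, 0, 0, 60, 0.543, 0.0437, 0, 0, 0, 0, 60, 0.543, 0.0437, 0, 0, 0, 0, 60, 0.543, 0.0437, 0, 0, 0, 0, 60, 0.543, 0.0437, 0, 0, 0, 0, 60, 0.543, 0.0437, 0, 0, 0, 0, 60, 0.543, 0.0437, 0, 0, 0, 0, 60, 0.543, 0.0437, 0, 0, 0, 0, 60, 0, 0, 0.5, 0, 0, 0, 60, 0, 0, 0.5, 0, 0, 0, 60]}}

```text
t: 54.3
tool_pos: [0.657, 0.1613, 0.2544]
tool_rot: [-2.452, -1.964, 0.001]
contact_force: [-0.1, -0.5, -0.9]
opening: 0.06
grip_force: 0.0
```

```bash
python3 see.py|grep pot; python3 go.py .657 .161 .0833 -12.6
```

```text
top pot rim [0.6573 0.1607] bail [0.6571 0.1718] ang 82.0 0.075 red z 0.144
tcp [0.6545 0.1605 0.2497] yaw y -12.63 q [ 0.13  0.15  1.43 -0.    1.58  0.35]
tool shift shares [0.027 0.064 2.773] turn z shares [np.float64(-0.01)]
```

Call:
{"method": "jog_arm", "body": {"commands": [0.01, 0.03, 0.4, 0, 0, 0, 60, 0.01, 0.02, 0.4, 0, 0, 0, 60, 0, 0, 0.4, 0, 0, 0, 60, 0, 0, 0.4, 0, 0, 0, 60, 0, 0, 0.4, 0, 0, 0, 60, 0, 0, 0.4, 0, 0, 0, 60, 0, 0, 0.37, 0, 0, 0, 60, 0, 0, 0, 0, 0, 0, 60, 0, 0, 0, 0, 0, 0, 30, 0, 0, 0, 0, 0, 0, 8, 0, 0, 0, 0, 0, 0, 5, 0, 0, 0, 0, 0, 0, 5, 0, 0, 0, 0, 0, 0, 5, 0, 0, 0, 0, 0, 0, 5], "newtons": 80}}

```text
t: 56.15
tool_pos: [0.6609, 0.1615, 0.0914]
tool_rot: [2.451, 1.965, 0.002]
contact_force: [-3.0, 0.1, 5.8]
opening: 0.0141
grip_force: 79.0
```

Call:
{"method": "jog_arm", "body": {"commands": [0, 0, -0.2, 0, 0, 0, 5, 0, 0, -0.4, 0, 0, 0, 5, 0, 0, -0.5, 0, 0, 0, 5, 0, 0, -0.5, 0, 0, 0, 5, 0, 0, -0.5, 0, 0, 0, 5, 0, 0, 0, 0, 0, 0.78, 5, 0, 0, 0, 0, 0, 0.78, 5, 0, 0, 0, 0, 0, 0.78, 5, 0, 0, 0, 0, 0, 0.78, 5, 0, 0, 0, 0, 0, 0, 5, 0, 0, 0, 0, 0, 0, 5]}}

```text
t: 57.52
tool_pos: [0.6602, 0.1611, 0.2155]
tool_rot: [-2.726, -1.561, 0.001]
contact_force: [0.5, 0.1, -1.6]
opening: 0.0139
grip_force: 78.3
```

```bash
sed -i 's/\.0507/.0465/' hang.py; python3 hang.py .6205 -.1685; python3 go.py .5343 -.1177 .2 -30.5
```

```text
grip believed [0.6602 0.1611 0.262 ]
scene red [0.6571 0.1593 0.2647] 55
scene rim [0.6574 0.1612] 308
top rim [0.6579 0.1604] 55
rack-frame offset from hook x,y -0.133 0.3041 dz 0.055
tcp [0.6603 0.1611 0.2157] yaw y -30.42 q [ 0.13  0.17  1.46 -0.    1.51  0.66]
tool shift shares [-5.07   0.541  0.262] turn z shares [np.float64(0.01)]
```

Call:
{"method": "jog_arm", "body": {"commands": [-0.5, 0.056, 0.0245, 0, 0, 0, 5, -0.5, 0.056, 0.0245, 0, 0, 0, 5, -0.5, 0.056, 0.0245, 0, 0, 0, 5, -0.5, 0.056, 0.0245, 0, 0, 0, 5, -0.5, 0.056, 0.0245, 0, 0, 0, 5, -0.5, 0.056, 0.0245, 0, 0, 0, 5, -0.5, 0.056, 0.0245, 0, 0, 0, 5, -0.5, 0.056, 0.0245, 0, 0, 0, 5, -0.5, 0.056, 0.0245, 0, 0, 0, 5, -0.535, 0.056, 0.0245, 0, 0, 0, 5, 0, 0, 0, 0, 0, 0, 5, 0, 0, 0, 0, 0, 0, 5]}}

```text
t: 59.12
tool_pos: [0.5364, -0.116, 0.2013]
tool_rot: [-2.727, -1.56, -0.001]
contact_force: [0.6, -0.2, -1.6]
opening: 0.0141
grip_force: 78.3
```

```bash
sed -i 's/\.0465/.043/' hang.py; python3 hang.py .6205 -.1685; python3 go.py .622 -.168 .201 -30.5
```

```text
grip believed [ 0.5364 -0.116   0.2443]
scene red [ 0.534  -0.1181  0.2498] 32
scene rim [ 0.5337 -0.1153] 318
top rim [ 0.5344 -0.1152] 45
rack-frame offset from hook x,y -0.0991 0.0025 dz 0.0373
tcp [ 0.5365 -0.1156  0.2012] yaw y -30.39 q [-0.35 -0.13  1.79  0.    1.48  0.18]
tool shift shares [-0.032  1.67   0.004] turn z shares [np.float64(0.02)]
```

Call:
{"method": "jog_arm", "body": {"commands": [-0.03, 0.2, 0, 0, 0, 0, 5, 0, 0.2, 0, 0, 0, 0, 5, 0, 0.2, 0, 0, 0, 0, 5, 0, 0.2, 0, 0, 0, 0, 5, 0, 0.2, 0, 0, 0, 0, 5, 0, 0.2, 0, 0, 0, 0, 5, 0, 0.2, 0, 0, 0, 0, 5, 0, 0.2, 0, 0, 0, 0, 5, 0, 0.08, 0, 0, 0, 0, 5, 0, 0, 0, 0, 0, 0, 5, 0, 0, 0, 0, 0, 0, 5]}}

```text
t: 60.6
tool_pos: [0.622, -0.1688, 0.2011]
tool_rot: [-2.727, -1.56, 0.0]
contact_force: [0.9, 0.8, -2.2]
opening: 0.014
grip_force: 78.3
```

```bash
python3 hang.py .6205 -.1685; python3 chk.py .4835 -.4
```

```text
grip believed [ 0.622  -0.1688  0.2441]
scene red [ 0.621  -0.1697  0.2505] 28
scene rim [ 0.6191 -0.1681] 296
top rim [ 0.6194 -0.1682] 71
rack-frame offset from hook x,y 0.0014 0.0005 dz 0.0371
scene rim [ 0.4831 -0.4012] 69
top red [ 0.484  -0.401   0.2122] 37
top rim [ 0.4831 -0.4004] 167
```

Aligned over hook 3. Lowering to TCP 0.164 and then feeling for contact.

Call:
{"method": "jog_arm", "body": {"commands": [0, 0, 0.18, 0, 0, 0, 5, 0, 0, 0.18, 0, 0, 0, 5, 0, 0, 0.12, 0, 0, 0, 5, 0, 0, 0.07, 0, 0, 0, 5, 0, 0, 0.05, 0, 0, 0, 5, 0, 0, 0.03, 0, 0, 0, 5, 0, 0, 0, 0, 0, 0, 5]}}

```text
t: 61.68
tool_pos: [0.6225, -0.1691, 0.1638]
tool_rot: [2.726, 1.56, 0.001]
contact_force: [-0.1, 0.0, -1.8]
opening: 0.0144
grip_force: 78.5
```

Call:
{"method": "jog_arm", "body": {"commands": [0, 0, 0.03, 0, 0, 0, 5, 0, 0, 0.03, 0, 0, 0, 5, 0, 0, 0, 0, 0, 0, 5]}}

```text
t: 62.05
tool_pos: [0.6229, -0.1692, 0.1635]
tool_rot: [2.725, 1.559, 0.002]
contact_force: [-6.2, 2.1, 9.5]
opening: 0.014
grip_force: 79.9
```

In contact at +9.5 N. Releasing and rising.

Call:
{"method": "jog_arm", "body": {"commands": [0, 0, -0.04, 0, 0, 0, 5, 0, 0, 0, 0, 0, 0, 14, 0, 0, 0, 0, 0, 0, 20, 0, 0, 0, 0, 0, 0, 30, 0, 0, 0, 0, 0, 0, 42, 0, 0, 0, 0, 0, 0, 42, 0, 0, 0, 0, 0, 0, 42, 0, 0, -0.3, 0, 0, 0, 42, 0, 0, -0.5, 0, 0, 0, 42, 0, 0, -0.5, 0, 0, 0, 42, 0, 0, -0.5, 0, 0, 0, 42, 0, 0, -0.5, 0, 0, 0, 42, 0, 0, -0.5, 0, 0, 0, 42, 0, 0, 0, 0, 0, 0, 42, 0, 0, 0, 0, 0, 0, 42, 0, 0, 0, 0, 0, 0, 42, 0, 0, 0, 0, 0, 0, 42]}}

```text
t: 64.18
tool_pos: [0.6217, -0.1688, 0.3285]
tool_rot: [-2.725, -1.559, 0.002]
contact_force: [1.4, 0.5, -0.5]
opening: 0.0418
grip_force: 0.0
```

```bash
python3 chk.py .6205 -.1685; python3 chk.py .4835 -.4; python3 see.py
python3 - <<'E'
import cv2
a=cv2.imread('pics/scene_l.png')
cv2.imwrite('pics/s12.png',cv2.resize(a[80:400,180:520],(638,600),interpolation=cv2.INTER_CUBIC))
E
```

```text
scene red [ 0.6205 -0.1696  0.2127] 32
scene rim [ 0.6205 -0.1689] 265
top red [ 0.6174 -0.161   0.2468] 10
top rim [ 0.6211 -0.169 ] 64
scene rim [ 0.4826 -0.4007] 198
top red [ 0.484  -0.401   0.2117] 41
top rim [ 0.4832 -0.4003] 167
scene handle [0.4508 0.411  0.1979] 155 zmax 0.215 top [0.449  0.4082 0.2135]
top handle [0.4504 0.4006 0.2119] 14 zmax 0.217 top [0.4504 0.4006 0.2119]
[ 0.62216494 -0.16893787  0.329933  ]
```

View pics/s12.png

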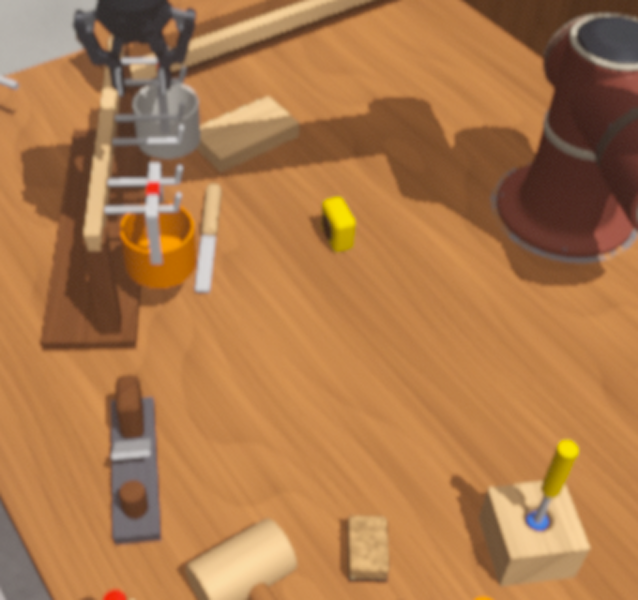

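Both pots hang on the rack, white at crop (165,115) and orange at (155,245). The brush stands in its block at (540,515), and the gripper is clear. Handing in.

```bash
python3 -c "
from station import job
print(job.finish_job())"
```

```text
the job is handed in; nothing more can be done
None
```

The job is handed in (the station gave no verdict): the white and orange pots were brushed in that order (no black pot was on the bench), the brush is back upright in its block, white hangs on hook 1 and orange on hook 3; the orange pot got knocked aside mid-brushing, so I regrasped the brush in its block and brushed that pot again.

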